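# Stand the tipped bottles in the shaker clamp and draw up its turnbuckle

### The job

Stand every tipped reagent bottle from the spill tray upright in the lane between the shaker's clamp bars, beside the bottle already there and clear of the turnbuckle. Then turn the turnbuckle clockwise by its arms until it comes to its stop, so that both bars draw in and hold all the bottles upright for shaking. Leave the other things on the bench where they are.

Things in the scene. Friction and masses are not known exactly. Their poses are not given: they have to be found in the camera images.
- shaker: platform shaker, switched off: white housing with a bare aluminium deck, 182 x 410 mm, its surface 52 mm above the worktop. Origin under its centre on the worktop; x across the deck away from the robot, y to the left along the clamp lane between the two bars, z up. Guide rods cross the lane 197 mm either side of the middle, tops 15 mm above the deck.
- lane_mid (a point): middle of the clamp lane on the deck's surface, right under the turnbuckle; axes as the shaker's. The turnbuckle crosses the lane here, above the bars, and its arms take the space up to 47 mm either side along y, so the lane has a left and a right bay.
- bay_left (a point): centre of the left half of the clamp lane, on the deck; axes as the shaker's. A bottle may stand with its axis up to 55 mm to either side of it along y; two fit in the bay, about 70 mm apart, with room for fingers between.
- bay_right (a point): centre of the right half of the clamp lane, on the deck; axes as the shaker's. A bottle may stand with its axis up to 55 mm to either side of it along y; two fit in the bay, about 70 mm apart, with room for fingers between.
- bar_front_face (a point): upper inner edge of the rubber face of the clamp bar nearer the robot, at its middle. The bars run along y for 404 mm; tops 26 mm above the deck; bar and face 17 mm thick. With the turnbuckle at 0 the faces stand 72 mm apart (a bottle has 14 mm to spare on each side). At the middle a lug, 26 mm wide along y, 25 to 35 mm behind the face, rises to 69 mm above the deck.
- bar_back_face (a point): upper inner edge of the rubber face of the clamp bar farther from the robot, at its middle. The bars run along y for 404 mm; tops 26 mm above the deck; bar and face 17 mm thick. With the turnbuckle at 0 the faces stand 72 mm apart (a bottle has 14 mm to spare on each side). At the middle a lug, 26 mm wide along y, 25 to 35 mm behind the face, rises to 69 mm above the deck.
- turn_axis (a point): centre of the turnbuckle, 56 mm above the deck; its axis is the shaker's x. Steel sleeve 20 mm thick, 72 mm long; hub at its middle 29 mm thick, 24 mm wide, with four arms (8 mm thick) at right angles in the shaker's y-z plane, each ending in a black ball 17 mm across, centre 38 mm from the axis.
- turnbuckle (a joint): turn of the turnbuckle, rad: 0 slack, 10.8 at its stop. Grows clockwise seen from the robot (upper arm moves to the right, -y). At 0 and each quarter turn the arms point up, down, left, right. Both bars draw in 9 mm per turn, touching the bottles near 9.8 rad, then pressed against springs up to the stop. Stays where left; needs 3 to 4 N at a ball.
- tray: flat grey spill tray, 232 (x) x 152 (y) mm, 10 mm high, walls and floor 4 mm thick; origin under its centre. Loose, 1.2 kg. Round about stand fixed things to keep clear of: a white dispenser, over 0.4 m tall, behind the gap between tray and shaker (from x = 0.67 m back, y = -0.1 to 0.1 m), and in front an open carton (lid up to 0.24 m) and a sharps box (0.15 m), both nearer than x = 0.40 m.
- stood_1_mid (a point): amber reagent bottle, black cap, 44 mm across, 92 mm tall over the cap, 90 g; straight-sided (hold it there) from 3 to 57 mm above the underside, then tapering. This point: on its axis, half-way up (46 mm above the underside); z to the cap. Stands in the lane at the start; may be absent.
- stood_2_mid (a point): amber reagent bottle, black cap, 44 mm across, 92 mm tall over the cap, 90 g; straight-sided (hold it there) from 3 to 57 mm above the underside, then tapering. This point: on its axis, half-way up (46 mm above the underside); z to the cap. Stands in the lane at the start; may be absent.
- tipped_1_mid (a point): amber reagent bottle, black cap, 44 mm across, 92 mm tall over the cap, 90 g; straight-sided (hold it there) from 3 to 57 mm above the underside, then tapering. This point: on its axis, half-way up (46 mm above the underside); z to the cap. Lies in the spill tray at the start, cap to the right; may be absent.
- tipped_2_mid (a point): amber reagent bottle, black cap, 44 mm across, 92 mm tall over the cap, 90 g; straight-sided (hold it there) from 3 to 57 mm above the underside, then tapering. This point: on its axis, half-way up (46 mm above the underside); z to the cap. Lies in the spill tray at the start, cap to the right; may be absent.
- tipped_3_mid (a point): amber reagent bottle, black cap, 44 mm across, 92 mm tall over the cap, 90 g; straight-sided (hold it there) from 3 to 57 mm above the underside, then tapering. This point: on its axis, half-way up (46 mm above the underside); z to the cap. Lies in the spill tray at the start, cap to the right; may be absent.
- dropper_a: small white dropper bottle, 27 mm across, 66 mm tall, bystander, not part of the job; origin at its underside.
- dropper_b: small white dropper bottle, 27 mm across, 66 mm tall, bystander, not part of the job; origin at its underside.
- wash_bottle: white bottle, 54 mm across, 118 mm tall, bystander, not part of the job; origin at its underside.
- tube_lying_0: capped blood tube lying flat, 100 mm long, 16 mm thick, bystander, not part of the job; origin at its underside.
- marker_red: marker pen lying flat, 132 mm long, 15 mm thick, bystander, not part of the job; origin at its underside.
There are look-alikes about, which are no part of the job. What is shaped like the part that bears tipped_3_mid but green is not meant.

How it is judged:
On the way, in this order (a step that is already met when the one before it is completed fails the run):
1. every bottle stands upright on the deck in the lane between the clamp bars (x of stood_1_mid in the frame of shaker between -0.02 and 0.02 m and angle between each of stood_1_mid, stood_2_mid, tipped_1_mid, tipped_2_mid, tipped_3_mid's own z axis and vertical below 0.09 rad and z of stood_1_mid in the frame of shaker between 0.093 and 0.103 m and (y of stood_1_mid in the frame of shaker between 0.062 and 0.19 m or y of stood_1_mid in the frame of shaker between -0.19 and -0.062 m) and x of stood_2_mid in the frame of shaker between -0.02 and 0.02 m and z of stood_2_mid in the frame of shaker between 0.093 and 0.103 m and (y of stood_2_mid in the frame of shaker between 0.062 and 0.19 m or y of stood_2_mid in the frame of shaker between -0.19 and -0.062 m) and x of tipped_1_mid in the frame of shaker between -0.02 and 0.02 m and z of tipped_1_mid in the frame of shaker between 0.093 and 0.103 m and (y of tipped_1_mid in the frame of shaker between 0.062 and 0.19 m or y of tipped_1_mid in the frame of shaker between -0.19 and -0.062 m) and x of tipped_2_mid in the frame of shaker between -0.02 and 0.02 m and z of tipped_2_mid in the frame of shaker between 0.093 and 0.103 m and (y of tipped_2_mid in the frame of shaker between 0.062 and 0.19 m or y of tipped_2_mid in the frame of shaker between -0.19 and -0.062 m) and x of tipped_3_mid in the frame of shaker between -0.02 and 0.02 m and z of tipped_3_mid in the frame of shaker between 0.093 and 0.103 m and (y of tipped_3_mid in the frame of shaker between 0.062 and 0.19 m or y of tipped_3_mid in the frame of shaker between -0.19 and -0.062 m)), for 0.3 s.
2. the turnbuckle is drawn up to its stop and the bars grip the bottles (value of joint turnbuckle above 10.1 rad), for 0.2 s.
At the end, for the whole second after the job is handed in: Every bottle present stands upright (within 5 degrees) on the shaker's deck, centred between the bars within 6 mm, 62 to 190 mm along the lane from the turnbuckle's axis, at rest, and the turnbuckle is within 0.7 rad of its stop (past 10.1 rad) (x of stood_1_mid in the frame of shaker between -0.006 and 0.006 m and angle between each of stood_1_mid, stood_2_mid, tipped_1_mid, tipped_2_mid, tipped_3_mid's own z axis and vertical below 0.09 rad and z of stood_1_mid in the frame of shaker between 0.093 and 0.103 m and (y of stood_1_mid in the frame of shaker between 0.062 and 0.19 m or y of stood_1_mid in the frame of shaker between -0.19 and -0.062 m) and linear speed of each of stood_1, stood_2, tipped_1, tipped_2, tipped_3 below 0.02 m/s and x of stood_2_mid in the frame of shaker between -0.006 and 0.006 m and z of stood_2_mid in the frame of shaker between 0.093 and 0.103 m and (y of stood_2_mid in the frame of shaker between 0.062 and 0.19 m or y of stood_2_mid in the frame of shaker between -0.19 and -0.062 m) and x of tipped_1_mid in the frame of shaker between -0.006 and 0.006 m and z of tipped_1_mid in the frame of shaker between 0.093 and 0.103 m and (y of tipped_1_mid in the frame of shaker between 0.062 and 0.19 m or y of tipped_1_mid in the frame of shaker between -0.19 and -0.062 m) and x of tipped_2_mid in the frame of shaker between -0.006 and 0.006 m and z of tipped_2_mid in the frame of shaker between 0.093 and 0.103 m and (y of tipped_2_mid in the frame of shaker between 0.062 and 0.19 m or y of tipped_2_mid in the frame of shaker between -0.19 and -0.062 m) and x of tipped_3_mid in the frame of shaker between -0.006 and 0.006 m and z of tipped_3_mid in the frame of shaker between 0.093 and 0.103 m and (y of tipped_3_mid in the frame of shaker between 0.062 and 0.19 m or y of tipped_3_mid in the frame of shaker between -0.19 and -0.062 m) and value of joint turnbuckle above 10.1 rad); the robot touches nothing.
It fails at once if a bystander (dropper bottles, large white bottle, lying blood tube, marker) is moved more than 3 cm (distance of any of dropper_a, dropper_b, wash_bottle, tube_lying_0, marker_red from where it was at the start of the episode above 0.03 m).
Of stood_1, stood_2 only 1 to 1 are there at a start; the rules pass over those that are not, and their reading is None.
Of tipped_1, tipped_2, tipped_3 only 2 to 3 are there at a start; the rules pass over those that are not, and their reading is None.
At some moment in a run one of tray may be knocked a few centimetres aside while the robot is not near it.
Once in a run the grip may slacken for a moment while it holds something.
It also fails if it takes over 210 s, if anything falls off the work surface, if the arm or the gripper's body presses on something with over 40 N, if the wrist force passes 120 N, or if a joint passes its speed limit or range.

### The arm

A 6-joint arm with a two-finger parallel gripper is mounted at the origin on a cart in front of the work surface, level with it; the furniture and walls round the work are solid. World frame = base frame: x ahead of the robot, y to its left, z up, the work surface at z = 0. Lengths are in m, angles in rad, forces in N, time in s.
With the tool pointing down it reaches from about 0.225 to 0.875 m from the base axis. Payload 3.4 kg.
Tool frame: the origin (TCP) lies at the very end of the fingers, on their centre line; the grasp point (between the pads) lies 19 mm behind it (manip.hold_point_z is the distance from the TCP to the grasp point, in m); z points along the fingers, x is the direction in which the jaws open and shut, and the axes are right-handed (so a half turn about z gives the same grasp; the last joint's range is limited). The gripper opens to 85 mm and grips with 20 to 120 N. Pads are 22 mm wide; open, the fingers measure 114 mm over their backs; the gripper's body (76 mm by 85 mm) begins 54 mm behind the grasp point. The pads swing forward as they close: fully open they stand 13 mm farther back than shut.
Start: joints at [1.176, 0.276, 1.505, -0, 1.361, -0.121], TCP at [0.155, 0.554, 0.231] pointing down, gripper open.
Joint ranges: [-2.89, 2.89], [-0.75, 2.08], [0.22, 2.7], [-1.18, 4.32], [0.11, 2.71], [-2.7, 2.7]. Speed limits (rad/s): [2.57, 2.57, 3.14, 3.14, 3.14, 3.14].

### API

Orientations are given as a unit quaternion [w, x, y, z].
In Python, from rig import telemetry, cams, manip, finder gives the robot as it stands. The module is installed in compiled form; this text tells all that it offers.
- The arm moves only by the tool carry_out, never from a script. Its argument "rows" is a list that holds one entry, the list of rows, each a list of 5 numbers: the gripper's target within -1 to 1 (fully open at 1, half-way at 0, shut at -1), then the shift along the world's x, y, z in cm, then the turn about the world's z in rad. A call has 1 to 12 rows; each row shifts and turns the commanded pose from where the row before left it; what a row does not reach is not made up. A row lasts 1/10 s, in which the tool goes at most 50 mm and 8.59 degrees, less where a joint would pass 70% of its speed; a pose out of reach is approached as far as the arm can. A call with a gripper value outside its range is refused whole. The fingers move at their own pace and stop on an object; "force" is the grip in N (left out, the last holds). Time passes only in rows, so rows that do not move let the fingers close. It gives the time, the measured TCP pose, the force and the opening at its end, in the units of the state.
- telemetry.get_state(): the state, without advancing time (a new reading comes with each control period).
- cams.get_image(name): name is "scene" or "top" or "wrist"; returns a dict with "image" (384x512x3 uint8, red, green, blue), "camera_matrix" (3x3 intrinsics, pixels), "k1" (the pictures are not rectified: a ray, as slopes to the right and down, at radius r is drawn at 1 + k1 r^2 times it, then the intrinsics apply), "eye" and "attitude" of the camera in the world. Camera axes: x right, y down, z forward; pixel columns grow to the right and rows downward; lengths in m; the calibration is good to about 2 mm. A picture is of the moment at which its call begins. There is no depth.
- manip.sign_off(): hands the job in, once; it reports no verdict.
Trained networks look in a picture, given as the dict that the camera call returned (one of the last four; its "shot" number tells which), for a name from the list of things; names that differ only in an ending like _2 or _b are one class to them, and where a whole thing is asked for, a point or a joint stands for the part that bears it (a point fixed in the world has none). Each returns a list of dicts, best first, with "confidence" (0 to 1); they miss things now and then, are a little off and sometimes report something else, mostly with a low value. They report only what shows in the picture. A call takes as long as a camera call. They do not tell look-alikes from the thing itself.
- finder.boxes_of(picture, thing): "xy" ([column, row] in pixels, amid what is visible of it).
The state is a dict: "clock": time; "qpos": joint angles; "qd": joint speeds; "effort": joint torques, N m; "position": TCP position; "ee_rot": TCP orientation; "contact_force": force on the tool from outside, world axes, zero at the start; "moment": the same for the moment, N m; "width": finger opening in m.
Only numpy, scipy, OpenCV 4.12 (cv2) and the standard library are available. Lean on these libraries where they do the work, as an engineer would, in place of code of your own. Each camera call takes 0.05 s, during which the arm holds its last target.

## Working session

There is one attempt and no reset: what is moved stays moved. The work goes in short steps, Python scripts to look and compute and a tool call to move; the robot and the scene stay as the last step left them, time stands still between calls to the robot, and variables do not carry over. Pictures are saved under pics/ and viewed, and the job is handed in when it is done.

Besides the shell and the picture viewer there is one more tool, called after "Call:" as name(argument=value, ...), one argument or row to a line, values as JSON. carry_out: Moves the arm, as the interface text tells. Its arguments: {"type":"object","properties":{"rows":{"type":"array","items":{"type":"array","items":{"type":"array","items":{"type":"number"}}}},"force":{"type":"number"}},"required":["rows"]}

```bash
mkdir -p pics
cat > h.py <<'E'
import numpy as np, cv2
from scipy.spatial.transform import Rotation as R
from rig import telemetry, cams, manip, finder
def snap(cam, fn=None):
    p=cams.get_image(cam)
    if fn: cv2.imwrite(f'pics/{fn}.png', cv2.cvtColor(np.asarray(p['image']),cv2.COLOR_RGB2BGR))
    return p
def rot(p):
    a=np.asarray(p['attitude'],float)
    if a.shape==(3,3): return a
    return R.from_quat(a[[1,2,3,0]]).as_matrix()
def dist(p):
    # drawn = s*(1+k1 r^2): OpenCV's k1
    return np.array([float(p['k1']),0,0,0,0])
def ray(p,uv):
    s=cv2.undistortPoints(np.array([[uv]],float),np.asarray(p['camera_matrix'],float),dist(p))[0,0]
    d=rot(p)@np.array([s[0],s[1],1]); return np.asarray(p['eye'],float),d/np.linalg.norm(d)
def onz(p,uv,z):
    e,d=ray(p,uv); t=(z-e[2])/d[2]; return e+t*d
def proj(p,X):
    Rm=rot(p); rv,_=cv2.Rodrigues(Rm.T); t=-Rm.T@np.asarray(p['eye'],float)
    return cv2.projectPoints(np.atleast_2d(np.array(X,float)),rv,t,np.asarray(p['camera_matrix'],float),dist(p))[0][:,0]
def tri(obs):
    A=np.zeros((3,3));b=np.zeros(3)
    for p,uv in obs:
        e,d=ray(p,uv);M=np.eye(3)-np.outer(d,d);A+=M;b+=M@e
    return np.linalg.solve(A,b)
def st():
    s=telemetry.get_state(); return s
E
python3 - <<'E'
from h import *
s=st(); print({k:np.round(v,3).tolist() for k,v in s.items()}, manip.hold_point_z)
for c in ['scene','top','wrist']:
    p=snap(c,c+'0'); print(c,p['shot'],np.round(p['eye'],3),np.round(p['attitude'],3),p['k1'],np.round(p['camera_matrix'],1).tolist())
    for t in ['shaker','tray','stood_1_mid','turnbuckle','dropper_a','wash_bottle','tube_lying_0','marker_red']:
        print(' ',t,[(round(d['confidence'],2),np.round(d['xy'],0).tolist()) for d in finder.boxes_of(p,t)][:8])
E
```

```text
{'clock': 0.0, 'qpos': [1.176, 0.277, 1.506, 0.0, 1.361, -0.121], 'qd': [0.0, -0.001, -0.0, -0.002, -0.002, -0.001], 'effort': [0.0, -41.677, -24.58, -0.0, 0.011, 0.0], 'position': [0.155, 0.553, 0.23], 'ee_rot': [0.0, 0.797, 0.604, -0.001], 'contact_force': [0.741, -0.843, 0.359], 'moment': [0.043, 0.049, -0.015], 'width': 0.085} 0.0187
scene 1 [-0.013 -0.934  0.748] [-0.463  0.843 -0.244  0.127] -0.10451298717596694 [[382.7, 0.0, 257.5], [0.0, 382.7, 187.1], [0.0, 0.0, 1.0]]
  shaker [(0.71, [214.0, 160.0])]
  tray [(0.79, [305.0, 234.0])]
  stood_1_mid []
  turnbuckle [(0.63, [226.0, 155.0])]
  dropper_a [(0.48, [174.0, 169.0]), (0.39, [167.0, 170.0])]
  wash_bottle [(0.68, [148.0, 164.0])]
  tube_lying_0 []
  marker_red []
top 2 [ 0.376 -0.026  1.963] [ 0.024 -0.704  0.709 -0.031] -0.04546511031787298 [[463.3, 0.0, 258.6], [0.0, 463.3, 193.5], [0.0, 0.0, 1.0]]
  shaker [(0.87, [198.0, 202.0])]
  tray [(0.63, [301.0, 186.0])]
  stood_1_mid [(0.51, [304.0, 164.0])]
  turnbuckle [(0.69, [159.0, 251.0]), (0.45, [204.0, 195.0])]
  dropper_a [(0.53, [180.0, 236.0]), (0.47, [170.0, 238.0])]
  wash_bottle [(0.58, [158.0, 251.0])]
  tube_lying_0 [(0.61, [172.0, 152.0]), (0.35, [293.0, 198.0])]
  marker_red []
wrist 3 [0.085 0.574 0.375] [0.118 0.788 0.598 0.089] 0.0013748191457142237 [[269.7, 0.0, 251.4], [0.0, 269.7, 190.1], [0.0, 0.0, 1.0]]
  shaker [(0.73, [98.0, 376.0]), (0.58, [164.0, 299.0])]
  tray []
  stood_1_mid []
  turnbuckle []
  dropper_a []
  wash_bottle [(0.66, [168.0, 298.0]), (0.21, [97.0, 381.0])]
  tube_lying_0 []
  marker_red [(0.17, [97.0, 378.0])]
```

View pics/scene0.png

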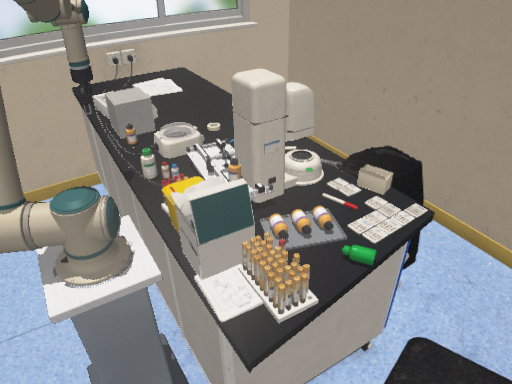

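View pics/top0.png

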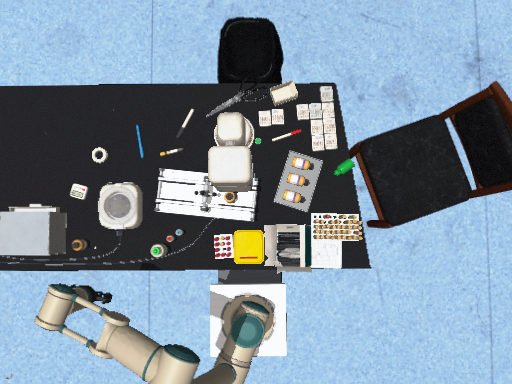

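Run:
```python
import cv2
a=cv2.imread('pics/top0.png')[120:280,130:370]; cv2.imwrite('pics/top0c.png',cv2.resize(a,None,fx=3.3,fy=3.3,interpolation=cv2.INTER_CUBIC))
a=cv2.imread('pics/scene0.png')[90:290,120:400]; cv2.imwrite('pics/scene0c.png',cv2.resize(a,None,fx=2.8,fy=2.8,interpolation=cv2.INTER_CUBIC))
```

```text
(no output)
```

View pics/top0c.png

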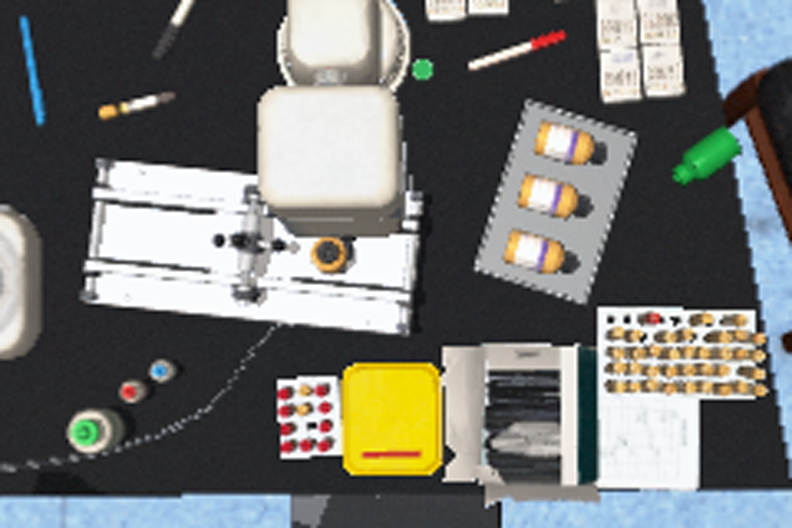

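View pics/scene0c.png

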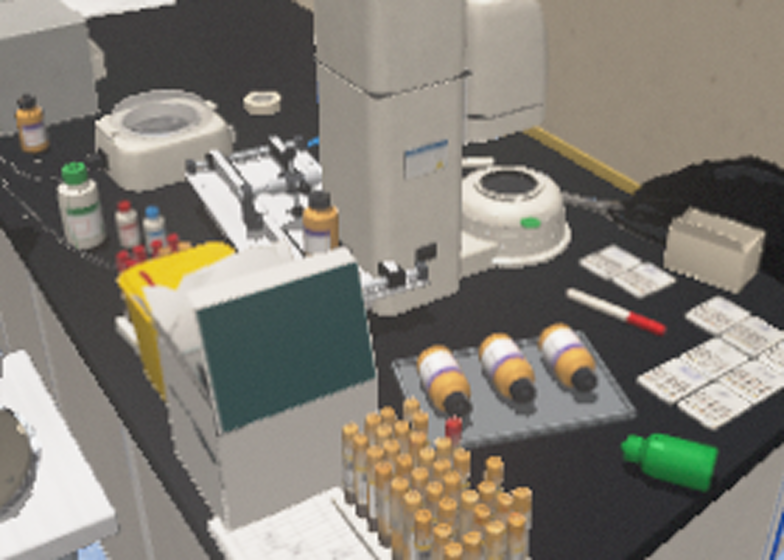

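Run:
```python
from h import *
p=snap('top')
f=lambda c:(c[0]/3.3+130,c[1]/3.3+120)
for n,c,z in [('LT',(97,158),.052),('LB',(82,302),.052),('RB',(410,333),.052),('RT',(425,195),.052),('hub',(243,240),.108),('stoodcap',(330,253),.144),
 ('trayTL',(530,100),.01),('trayTR',(637,133),.01),('trayBR',(587,303),.01),('trayBL',(475,270),.01),
 ('b1',(565,145),.026),('b1cap',(600,152),.026),('b1bot',(535,140),.026),('b2',(550,197),.026),('b2cap',(583,208),.026),('b2bot',(520,192),.026),('b3',(537,252),.026),('b3cap',(570,263),.026),('b3bot',(506,246),.026),('redtip',(562,38),.007),('sharpsTR',(440,370),.15),('cartTR',(590,348),.2)]:
    print(n,np.round(onz(p,f(c),z),3))
```

```text
LT [0.634 0.365 0.052]
LB [0.453 0.382 0.052]
RB [ 0.411 -0.028  0.052]
RT [ 0.584 -0.048  0.052]
hub [0.524 0.174 0.108]
stoodcap [0.505 0.067 0.144]
trayTL [ 0.711 -0.185  0.01 ]
trayTR [ 0.667 -0.323  0.01 ]
trayBR [ 0.448 -0.255  0.01 ]
trayBL [ 0.492 -0.112  0.01 ]
b1 [ 0.65  -0.228  0.026]
b1cap [ 0.641 -0.273  0.026]
b1bot [ 0.657 -0.19   0.026]
b2 [ 0.583 -0.208  0.026]
b2cap [ 0.569 -0.25   0.026]
b2bot [ 0.59  -0.17   0.026]
b3 [ 0.513 -0.19   0.026]
b3cap [ 0.499 -0.232  0.026]
b3bot [ 0.521 -0.151  0.026]
redtip [ 0.793 -0.228  0.007]
sharpsTR [ 0.365 -0.063  0.15 ]
cartTR [ 0.389 -0.235  0.2  ]
```

Call:
carry_out(
  rows=[
    [[1,1,-3,2,-0.08],[1,2.2,-4.2,1.5,-0.08],[1,2.2,-4.2,1.5,-0.08],[1,2.2,-4.2,1,-0.08],[1,2.2,-4.2,1,-0.09],[1,2.2,-4.2,1,-0.09],[1,2.2,-4.2,1,-0.09],[1,2.2,-4.2,1,-0.09],[1,2.2,-4.2,0,-0.09],[1,2.2,-4.2,0,-0.09],[1,2.2,-4.2,0,-0.09],[1,2.2,-4.2,0,-0.09]],
  ],
)

```text
clock: 2.6
position: [0.408, 0.0597, 0.3317]
ee_rot: [-0.0, 0.992, 0.126, 0.001]
contact_force: [1.1, 1.4, -0.1]
width: 0.0852
```

Call:
carry_out(
  rows=[
    [[1,2.2,-4.2,0,-0.09],[1,2.2,-4.2,0,-0.09],[1,2.2,-4.2,0,-0.09],[1,2.2,-4.2,0,-0.09],[1,2.2,-4.2,0,-0.09],[1,2,-3.4,0,-0.07],[1,0,0,0,0],[1,0,0,0,0]],
  ],
)

```text
clock: 3.4
position: [0.5375, -0.1829, 0.3305]
ee_rot: [-0.001, 0.991, -0.132, -0.001]
contact_force: [-0.3, 0.1, -0.4]
width: 0.0855
```

Run:
```python
from h import *
s=st(); print(s['clock'],np.round(s['position'],4),np.round(s['ee_rot'],3),np.round(s['qpos'],3))
p=snap('wrist','w1'); print(np.round(p['eye'],3))
for t in ['tray','tipped_1_mid','stood_1_mid','marker_red','tube_lying_0']:
    print(' ',t,[(round(d['confidence'],2),np.round(d['xy'],0).tolist()) for d in finder.boxes_of(p,t)][:8])
```

```text
3.4 [ 0.5375 -0.1829  0.3305] [-0.001  0.991 -0.132 -0.001] [-0.451  0.228  1.33   0.     1.585 -0.187]
[ 0.559 -0.111  0.474]
  tray [(0.79, [268.0, 165.0]), (0.19, [164.0, 36.0])]
  tipped_1_mid [(0.73, [176.0, 37.0]), (0.59, [241.0, 158.0])]
  stood_1_mid [(0.58, [328.0, 163.0]), (0.39, [176.0, 35.0])]
  marker_red [(0.73, [391.0, 107.0])]
  tube_lying_0 [(0.17, [176.0, 40.0])]
```

View pics/w1.png

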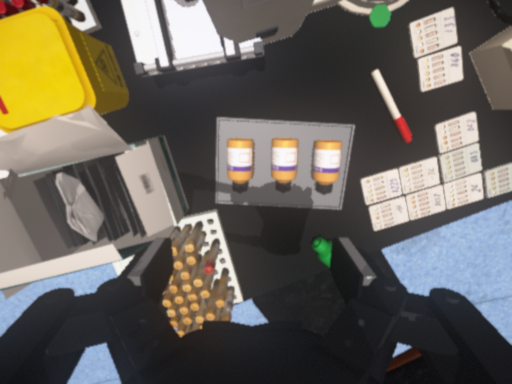

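```bash
cat >> h.py <<'E'
def bottles(p, z=0.026, lo=0.0, box=None, minA=60):
    """amber-body blobs: returns centre, principal axis on plane z"""
    im=np.asarray(p['image']); hsv=cv2.cvtColor(im,cv2.COLOR_RGB2HSV)
    m=((hsv[...,0]>8)&(hsv[...,0]<24)&(hsv[...,1]>110)&(hsv[...,2]>80)).astype(np.uint8)
    if box: 
        k=np.zeros_like(m); k[box[1]:box[3],box[0]:box[2]]=1; m*=k
    return m
E
python3 - <<'E'
from h import *
p=snap('wrist')
im=np.asarray(p['image'])
a=im[120:215,205:365]; cv2.imwrite('pics/w1c.png',cv2.cvtColor(cv2.resize(a,None,fx=5,fy=5,interpolation=cv2.INTER_CUBIC),cv2.COLOR_RGB2BGR))
m=bottles(p,box=(205,120,365,215))
n,l,s,c=cv2.connectedComponentsWithStats(m)
for i in range(1,n):
    if s[i,4]>20: print(s[i],c[i])
E
```

```text
[228 139  25  10 201] [240.07960199 143.46766169]
[272 139  26   9 212] [284.28773585 143.23584906]
[315 141  26   9 214] [327.3364486  145.21028037]
[228 171  25  13 229] [239.62882096 176.7860262 ]
[272 171  24  13 229] [283.22707424 176.47161572]
[313 173  25  13 242] [324.68595041 178.39256198]
```

View pics/w1c.png

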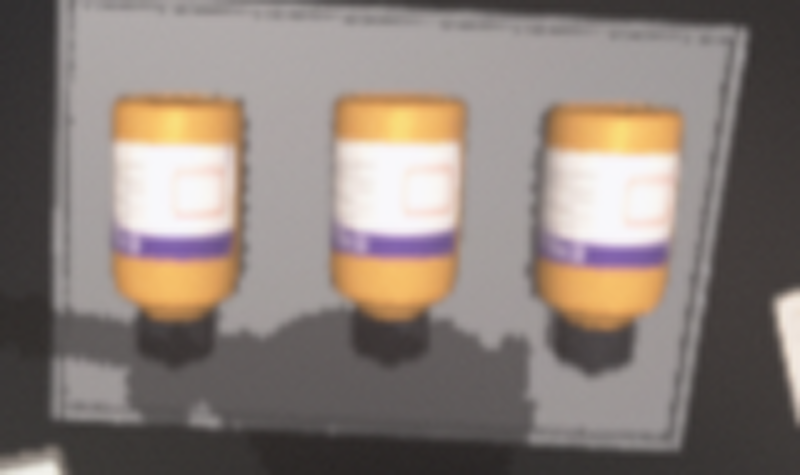

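Run:
```python
from h import *
p=snap('wrist')
for n,b,c in [('A',(240.6,139.4),(240,193)),('B',(285.2,139.4),(283,193)),('C',(328,141.2),(323.6,194.8))]:
    B=onz(p,b,.004);C=onz(p,c,.038); 
    Bx=onz(p,b,.026);Cx=onz(p,c,.026);d=Cx-Bx
    print(n,B.round(4),C.round(4),np.linalg.norm((C-B)[:2]).round(4),'xline',Bx.round(4),Cx.round(4),'ang',np.arctan2(-d[0],-d[1]).round(3))
    # grasp at 50 mm from bottom
    u=d/np.linalg.norm(d); g=Bx+u*(np.dot(B-Bx,u)+.050); print('  grasp',g.round(4))
f=lambda c:(c[0]/5+205,c[1]/5+120)
for c in [(62,0),(748,28),(680,450),(52,420)]: print(onz(p,f(c),.01).round(4))
```

```text
A [ 0.5262 -0.1554  0.004 ] [ 0.5033 -0.2387  0.038 ] 0.0864 xline [ 0.5277 -0.1532  0.026 ] [ 0.5018 -0.2422  0.026 ] ang 0.284
  grasp [ 0.513  -0.2036  0.026 ]
B [ 0.6007 -0.1753  0.004 ] [ 0.574  -0.2575  0.038 ] 0.0865 xline [ 0.5987 -0.1722  0.026 ] [ 0.5744 -0.2616  0.026 ] ang 0.265
  grasp [ 0.585  -0.2228  0.026 ]
C [ 0.6716 -0.1974  0.004 ] [ 0.6401 -0.2785  0.038 ] 0.087 xline [ 0.6663 -0.1932  0.026 ] [ 0.6424 -0.2832  0.026 ] ang 0.26
  grasp [ 0.6528 -0.2441  0.026 ]
[ 0.4978 -0.1139  0.01  ]
[ 0.718  -0.1821  0.01  ]
[ 0.6711 -0.3268  0.01  ]
[ 0.4505 -0.2557  0.01  ]
```

Call:
carry_out(
  rows=[
    [[0.45,-1.2,-1,0,-0.01],[0.45,-1.2,-0.9,-3,0],[0.45,0,0,-5,0],[0.45,0,0,-5,0],[0.45,0,0,-5,0],[0.45,0,0,-4,0],[0.45,0,0,0,0],[0.45,0,0,0,0]],
  ],
)

```text
clock: 4.6
position: [0.5133, -0.2019, 0.1119]
ee_rot: [0.0, 0.991, -0.136, -0.0]
contact_force: [0.5, -0.4, 0.7]
width: 0.062
```

Run:
```python
from h import *
s=st(); print(s['clock'],np.round(s['position'],4),np.round(s['ee_rot'],3),s['width'])
p=snap('scene','s2'); im=np.asarray(p['image'])[100:300,120:420]
cv2.imwrite('pics/s2c.png',cv2.cvtColor(cv2.resize(im,None,fx=2.6,fy=2.6,interpolation=cv2.INTER_CUBIC),cv2.COLOR_RGB2BGR))
snap('wrist','w2')
```

```text
4.6 [ 0.5133 -0.2019  0.1119] [ 0.     0.991 -0.136 -0.   ] 0.061958529260867534
```

View pics/s2c.png

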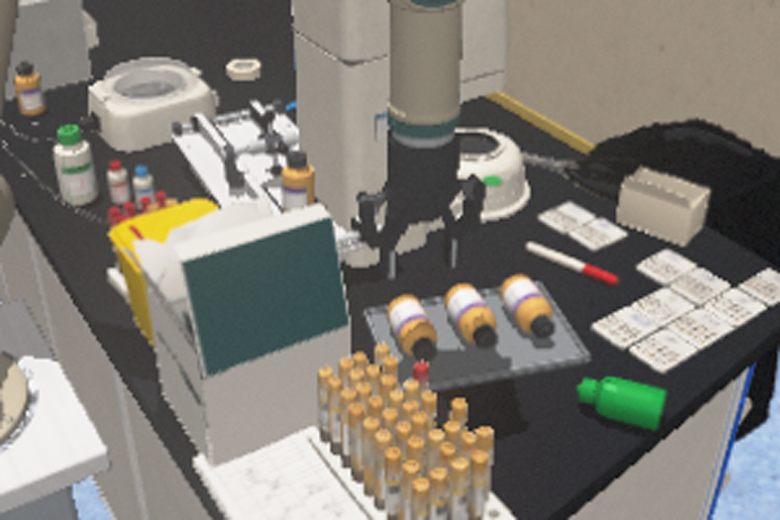

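View pics/w2.png

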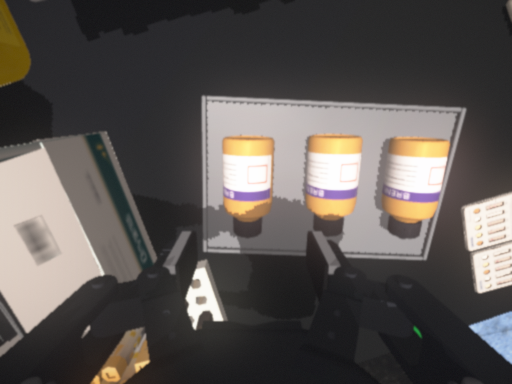

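Call:
carry_out(
  force=20,
  rows=[
    [[0.45,0,0,-4,0],[0.45,0,0,-4,0],[0.45,0,0,-2.3,0],[0.45,0,0,0,0],[-0.2,0,0,0,0],[-0.2,0,0,0,0],[-0.2,0,0,0,0],[-0.2,0,0,0,0]],
  ],
)

```text
clock: 5.5
position: [0.5154, -0.2025, 0.0107]
ee_rot: [0.001, 0.991, -0.136, 0.003]
contact_force: [0.9, -1.0, 8.2]
width: 0.0424
```

Run:
```python
from h import *
s=st(); print(s['clock'],np.round(s['position'],4),s['width'],np.round(s['contact_force'],2))
snap('wrist','w3')
```

```text
5.5 [ 0.5154 -0.2025  0.0107] 0.042361725989672756 [ 0.86 -1.02  8.18]
```

View pics/w3.png

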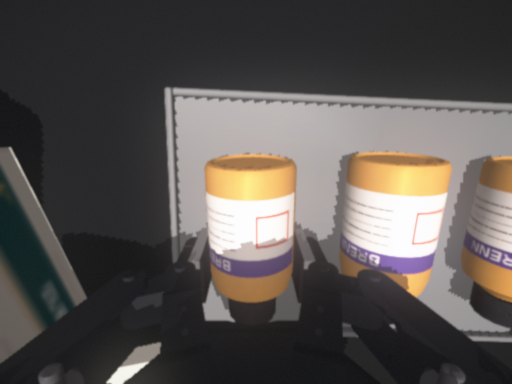

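Call:
carry_out(
  force=40,
  rows=[
    [[-0.3,0,0,0.5,0],[-0.3,0,0,1,0],[-0.3,0,0,2,0],[-0.3,0,0,4,0],[-0.3,0,0,4,0],[-0.3,0,0,4,0],[-0.3,0,0,0,0],[-0.3,0,0,0,0]],
  ],
)

```text
clock: 6.35
position: [0.5137, -0.2014, 0.1647]
ee_rot: [0.0, 0.991, -0.136, 0.001]
contact_force: [0.6, -0.3, -0.5]
width: 0.0418
```

Run:
```python
from h import *
s=st(); print(s['clock'],np.round(s['position'],4),s['width'],np.round(s['contact_force'],2))
snap('wrist','w4')
p=snap('scene','s4'); im=np.asarray(p['image'])[100:300,120:420]
cv2.imwrite('pics/s4c.png',cv2.cvtColor(cv2.resize(im,None,fx=2.6,fy=2.6,interpolation=cv2.INTER_CUBIC),cv2.COLOR_RGB2BGR))
```

```text
6.35 [ 0.5137 -0.2014  0.1647] 0.04177988489995524 [ 0.58 -0.25 -0.45]
```

View pics/w4.png

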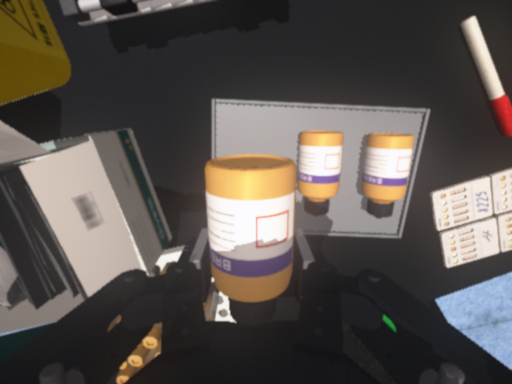

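View pics/s4c.png

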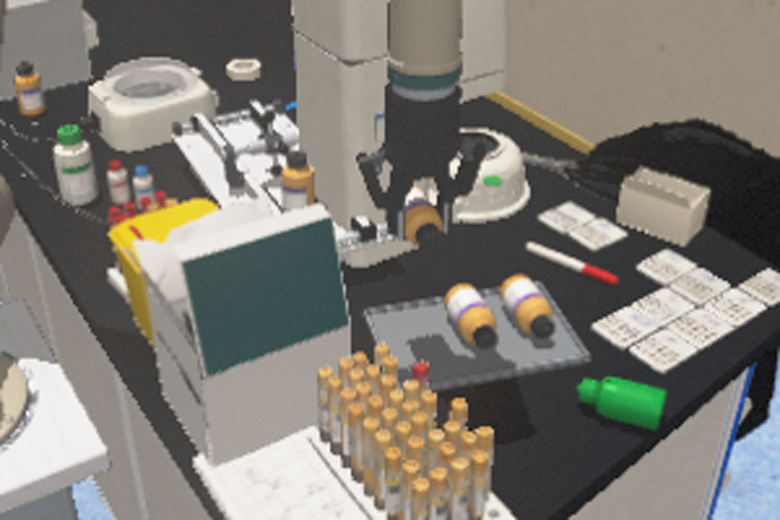

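Call:
carry_out(
  rows=[
    [[-0.3,-0.3,2,2.5,0.03],[-0.3,-0.3,3,2.5,0.03],[-0.3,-0.3,3,2,0.03],[-0.3,-0.3,3,1.5,0.03],[-0.3,-0.2,3,0,0.03],[-0.3,0,1,0,0.015],[-0.3,0,0,0,0],[-0.3,0,0,0,0]],
  ],
)

```text
clock: 7.25
position: [0.4992, -0.0521, 0.2471]
ee_rot: [0.0, 0.999, -0.054, -0.001]
contact_force: [-0.1, -1.1, -1.2]
width: 0.0419
```

Run:
```python
from h import *
s=st(); print(s['clock'],np.round(s['position'],4),s['width'],np.round(s['contact_force'],2),np.round(s['ee_rot'],3))
p=snap('wrist','w5'); 
t=s['position']
B=onz(p,(251,157),t[2]+.0187-.022); print('bottom',B,'s',np.linalg.norm((B-t)[:2]))
for n in ['shaker','stood_1_mid','turnbuckle']: print(n,[(round(d['confidence'],2),np.round(d['xy'],0).tolist()) for d in finder.boxes_of(p,n)][:8])
```

```text
7.25 [ 0.4992 -0.0521  0.2471] 0.041915515693062615 [-0.12 -1.06 -1.16] [ 0.     0.999 -0.054 -0.001]
bottom [ 0.50554415 -0.00334316  0.24384687] s 0.04916415939872452
shaker [(0.75, [218.0, 89.0])]
stood_1_mid [(0.55, [251.0, 225.0])]
turnbuckle []
```

View pics/w5.png

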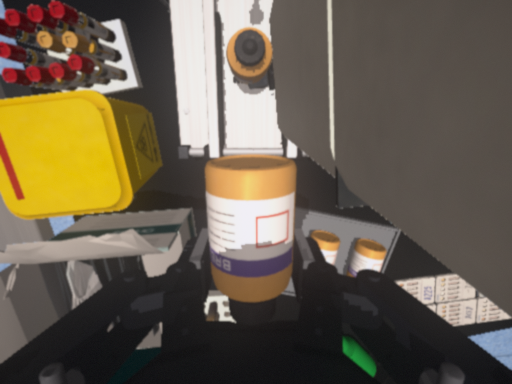

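Run:
```python
import cv2
a=cv2.imread('pics/w5.png')[0:165,160:320]; cv2.imwrite('pics/w5c.png',cv2.resize(a,None,fx=3.6,fy=3.6,interpolation=cv2.INTER_CUBIC))
```

```text
(no output)
```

View pics/w5c.png

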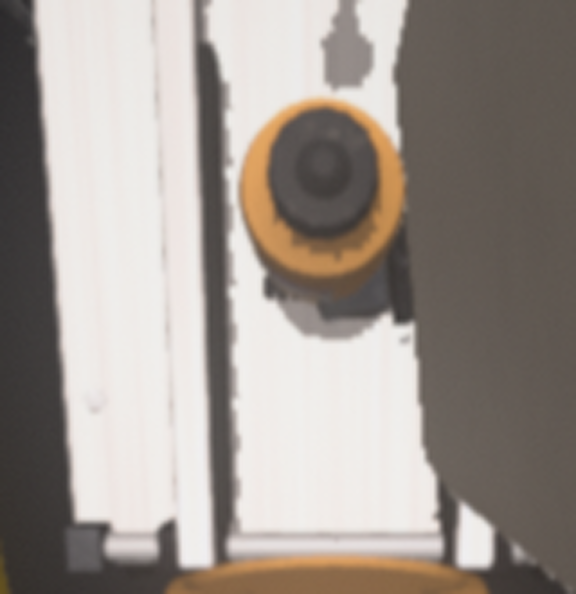

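Run:
```python
from h import *
p=snap('wrist')
f=lambda c:(c[0]/3.6+160,c[1]/3.6)
for n,c,z in [('lane@rod',(336,545),.078),('rod',(336,545),.065),('rodL',(230,545),.065),('rodR',(443,545),.065),('capstood',(323,163),.144),('df0',(38,50),.052),('df1',(75,500),.052),('fbarO',(180,560),.078),('fbarO2',(157,50),.078),('fin',(229,545),.078),('bin',(443,545),.078)]:
    print(n,onz(p,f(c),z).round(4))
```

```text
lane@rod [ 0.5057 -0.0269  0.078 ]
rod [ 0.5055 -0.0289  0.065 ]
rodL [ 0.47  -0.025  0.065]
rodR [ 0.5413 -0.0328  0.065 ]
capstood [0.5127 0.0707 0.144 ]
df0 [0.4312 0.1289 0.052 ]
df1 [ 0.4174 -0.0057  0.052 ]
fbarO [ 0.4548 -0.0262  0.078 ]
fbarO2 [0.4705 0.1171 0.078 ]
fin [ 0.4713 -0.0231  0.078 ]
bin [ 0.54   -0.0306  0.078 ]
```

Call:
carry_out(
  rows=[
    [[-0.3,0,-2.1,0,0],[-0.3,0,-2,-2,0],[-0.3,0,0,-4.5,0],[-0.3,0,0,-4.5,0],[-0.3,0,0,-4.5,0],[-0.3,0,0,-3.1,0],[-0.3,0,0,0,0],[-0.3,0,0,0,0]],
  ],
)

```text
clock: 8.3
position: [0.4999, -0.0929, 0.0626]
ee_rot: [0.0, 0.999, -0.054, -0.0]
contact_force: [0.7, -0.0, -0.6]
width: 0.0419
```

```bash
cat >> h.py <<'E'
SO=np.array([0.5264,0.167]); SY=-0.106
XH=np.array([np.cos(SY),np.sin(SY)]); YH=np.array([-np.sin(SY),np.cos(SY)])
def sh(P): d=np.asarray(P)[:2]-SO; return np.array([d@XH,d@YH])
def rep():
    s=st(); q=s['ee_rot']; yaw=2*np.arctan2(q[2],q[1])
    print('t',round(s['clock'],2),'pos',np.round(s['position'],4),'sh',sh(s['position']).round(4),'yaw',round(yaw,3),'w',round(s['width'],4),'F',np.round(s['contact_force'],1))
    return s
def crop(cam,fn,x0,y0,x1,y1,k):
    p=snap(cam); im=np.asarray(p['image'])[y0:y1,x0:x1]
    cv2.imwrite(f'pics/{fn}.png',cv2.cvtColor(cv2.resize(im,None,fx=k,fy=k,interpolation=cv2.INTER_CUBIC),cv2.COLOR_RGB2BGR)); return p
E
python3 - <<'E'
from h import *
rep(); snap('wrist','w6'); crop('scene','s6',180,120,330,240,5)
E
```

```text
t 8.3 pos [ 0.4999 -0.0929  0.0626] sh [ 0.0011 -0.2613] yaw -0.109 w 0.0419 F [ 0.7 -0.  -0.6]
```

View pics/w6.png

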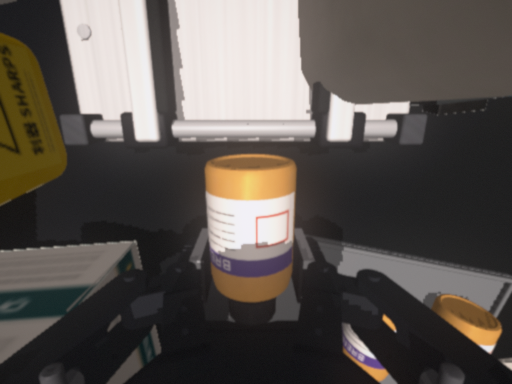

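View pics/s6.png

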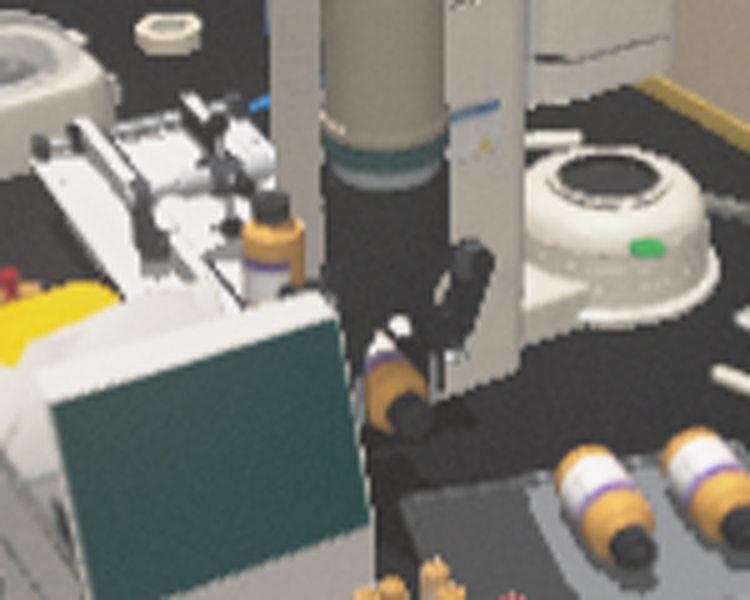

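Run:
```python
from h import *
p=snap('wrist')
for n,uv,z in [('rodL',(174,129.5),.064),('rodR',(316,129.5),.064),('rodtop',(245,121),.063),('rodbot',(245,137.5),.063),('bot',(251,156.5),.056)]:
    X=onz(p,uv,z); print(n,X.round(4),sh(X).round(4))
```

```text
rodL [ 0.4695 -0.0253  0.064 ] [-0.0362 -0.1972]
rodR [ 0.543  -0.0332  0.064 ] [ 0.0377 -0.1973]
rodtop [ 0.5067 -0.025   0.063 ] [ 0.0007 -0.193 ]
rodbot [ 0.5057 -0.0334  0.063 ] [ 0.0007 -0.2015]
bot [ 0.5077 -0.0451  0.056 ] [ 0.0038 -0.2129]
```

Call:
carry_out(
  force=20,
  rows=[
    [[-0.3,-0.1,0.4,0,0],[-0.3,0.05,0.5,0,0],[-0.3,0.02,0.2,0,0],[-0.3,0.02,0.2,0,0],[-0.3,0,0,0,0],[-0.3,0,0,0,0]],
  ],
)

```text
clock: 9.05
position: [0.4998, -0.0826, 0.0635]
ee_rot: [0.003, 0.999, -0.052, 0.001]
contact_force: [-2.9, -10.3, 3.0]
width: 0.0416
```

Run:
```python
from h import *
rep(); snap('wrist','w7')
```

```text
t 9.05 pos [ 0.4998 -0.0826  0.0635] sh [-0.    -0.251] yaw -0.105 w 0.0416 F [ -2.9 -10.3   3. ]
```

View pics/w7.png

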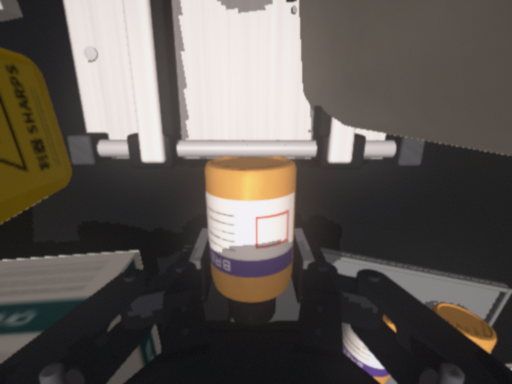

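Call:
carry_out(
  rows=[
    [[-0.3,0.02,0.2,0.3,0],[-0.3,0.02,0.2,0.3,0],[-0.3,0.02,0.2,0.3,0],[-0.3,0.02,0.2,0.3,0],[-0.3,0,0,0,0]],
  ],
)

```text
clock: 9.6
position: [0.4998, -0.0748, 0.0752]
ee_rot: [0.004, 0.999, -0.052, 0.0]
contact_force: [-3.1, -12.0, 0.6]
width: 0.0417
```

Run:
```python
from h import *
rep(); snap('wrist','w8')
```

```text
t 9.6 pos [ 0.4998 -0.0748  0.0752] sh [-0.0008 -0.2433] yaw -0.104 w 0.0417 F [ -3.1 -12.    0.6]
```

View pics/w8.png

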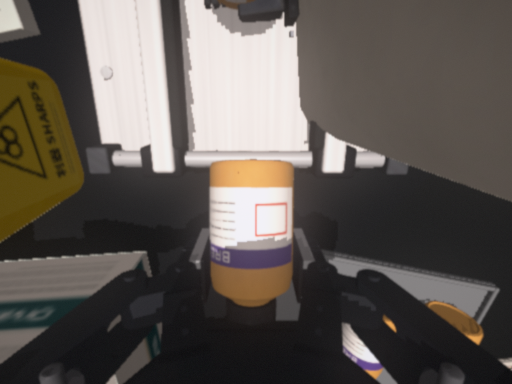

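Call:
carry_out(
  rows=[
    [[-0.3,0.03,0.26,0.36,0],[-0.3,0.03,0.26,0.36,0],[-0.3,0.03,0.26,0.36,0],[-0.3,0.03,0.28,0.22,0],[-0.3,0.03,0.28,0.22,0],[-0.3,0.03,0.28,0.2,0],[-0.3,0.03,0.3,0.18,0],[-0.3,0,0,0,0]],
  ],
)

```text
clock: 10.45
position: [0.5026, -0.0516, 0.0939]
ee_rot: [-0.0, 0.999, -0.054, 0.001]
contact_force: [-0.9, 1.5, -0.9]
width: 0.0414
```

Run:
```python
from h import *
rep(); snap('wrist','w9'); crop('scene','s9',180,120,330,240,5)
```

```text
t 10.45 pos [ 0.5026 -0.0516  0.0939] sh [-0.0006 -0.2199] yaw -0.108 w 0.0414 F [-0.9  1.5 -0.9]
```

View pics/w9.png

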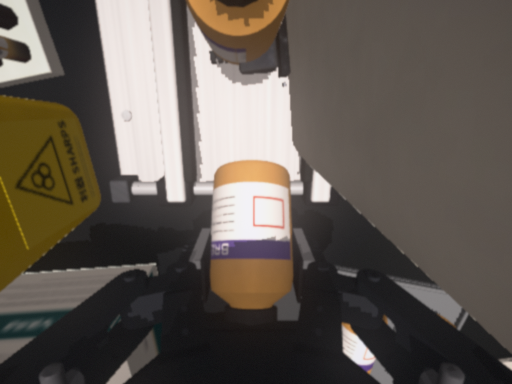

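View pics/s9.png

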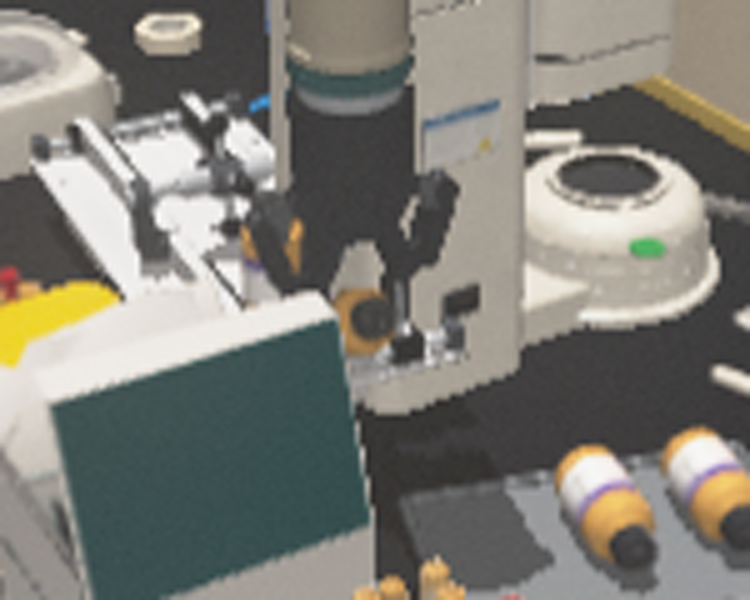

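```bash
cat >> h.py <<'E'
def bottle_pts(G,th,s=.0495,yh=None,yd=None):
    """G world grip pt; axis dir: horizontal unit -YH rotated up by th"""
    ax=np.r_[-YH*np.cos(th),np.sin(th)]; n1=np.r_[XH,0]; n2=np.cross(ax,n1)
    out={}
    t=np.linspace(0,2*np.pi,37)
    for nm,l,r in [('bot',0.001,.0205),('b3',.003,.022),('b57',.057,.022),('capb',.075,.014),('cap',.092,.014)]:
        c=np.asarray(G)+ax*(l-s); out[nm]=np.array([c+r*(np.cos(a)*n1+np.sin(a)*n2) for a in t])
    return out
def overlay(cam,fn,G,th,s=.0495,box=None,k=1.5,):
    p=snap(cam); im=cv2.cvtColor(np.asarray(p['image']),cv2.COLOR_RGB2BGR).copy()
    k=1.5 if box is None else k
    b=box or (0,0,512,384)
    im=cv2.resize(im[b[1]:b[3],b[0]:b[2]],None,fx=k,fy=k)
    for nm,P in bottle_pts(G,th,s).items():
        q=(proj(p,P)-np.array(b[:2]))*k
        cv2.polylines(im,[q.astype(np.int32)],True,(0,255,0) if nm!='cap' else (0,0,255),1)
    cv2.imwrite(f'pics/{fn}.png',im)
E
python3 - <<'E'
from h import *
p=snap('wrist'); s=st(); G=np.array(s['position'])+[0,0,.0155]
for d in range(0,60,5):
    o=bottle_pts(G,np.radians(d)); allp=np.vstack([proj(p,o[k]) for k in o])
    print(d, 'toprow',allp[:,1].min().round(1),'cap row max',proj(p,o['cap'])[:,1].max().round(1),'shoulder max',proj(p,o['b57'])[:,1].max().round(1), 'botwidth',np.ptp(proj(p,o['b3'])[:,0]).round(1))
E
```

```text
0 toprow 157.7 cap row max 338.9 shoulder max 293.2 botwidth 92.0
5 toprow 159.8 cap row max 342.6 shoulder max 290.5 botwidth 89.3
10 toprow 162.4 cap row max 345.7 shoulder max 287.3 botwidth 86.6
15 toprow 160.6 cap row max 348.3 shoulder max 283.9 botwidth 84.1
20 toprow 157.8 cap row max 350.3 shoulder max 280.1 botwidth 81.8
25 toprow 156.1 cap row max 351.5 shoulder max 276.1 botwidth 79.5
30 toprow 155.2 cap row max 351.8 shoulder max 271.8 botwidth 77.4
35 toprow 155.2 cap row max 351.3 shoulder max 270.0 botwidth 75.4
40 toprow 155.9 cap row max 349.9 shoulder max 273.3 botwidth 73.5
45 toprow 157.4 cap row max 347.4 shoulder max 276.5 botwidth 71.8
50 toprow 159.4 cap row max 347.6 shoulder max 279.5 botwidth 70.2
55 toprow 162.0 cap row max 349.8 shoulder max 282.5 botwidth 68.8
```

Call:
carry_out(
  rows=[
    [[-0.3,-0.2,-1.8,0,0],[-0.3,-0.2,-1.8,0,0],[-0.3,0,0,-1.6,0],[-0.3,0.05,0.5,0,0],[-0.3,0.05,0.5,0,0],[-0.3,0.05,0.4,0,0],[-0.3,0.03,0.2,0,0],[-0.3,0,0,0,0]],
  ],
)

```text
clock: 11.4
position: [0.5004, -0.0715, 0.0777]
ee_rot: [0.0, 0.999, -0.053, 0.0]
contact_force: [-0.2, -0.2, -0.7]
width: 0.0418
```

Run:
```python
from h import *
rep(); snap('wrist','w10')
```

```text
t 11.4 pos [ 0.5004 -0.0715  0.0777] sh [-0.0006 -0.24  ] yaw -0.107 w 0.0418 F [-0.2 -0.2 -0.7]
```

View pics/w10.png

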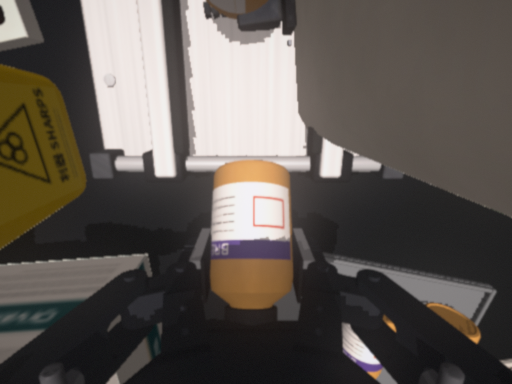

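Call:
carry_out(
  rows=[
    [[-0.3,0.02,0.2,0,0],[-0.3,0.02,0.2,0,0],[-0.3,0.02,0.2,0,0],[-0.3,0,0,0,0]],
  ],
)

```text
clock: 11.85
position: [0.5007, -0.069, 0.078]
ee_rot: [0.003, 0.999, -0.053, 0.0]
contact_force: [-2.1, -8.4, 2.0]
width: 0.0419
```

Run:
```python
from h import *
s=rep(); overlay('wrist','w11',np.array(s['position'])+[0,0,.0155],np.radians(30),.047)
```

```text
t 11.85 pos [ 0.5007 -0.069   0.078 ] sh [-0.0006 -0.2374] yaw -0.105 w 0.0419 F [-2.1 -8.4  2. ]
```

View pics/w11.png

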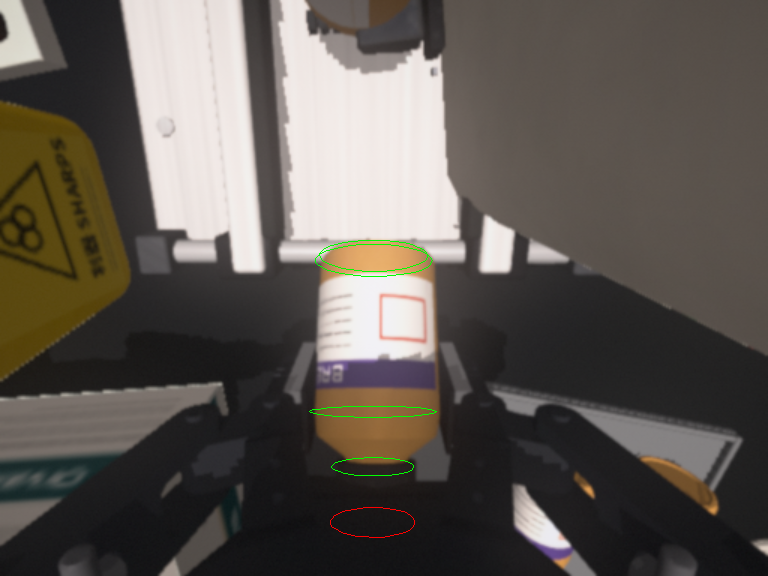

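Call:
carry_out(
  rows=[
    [[-0.3,0.03,0.29,0.3,0],[-0.3,0.03,0.32,0.28,0],[-0.3,0.03,0.34,0.25,0],[-0.3,0.03,0.36,0.22,0],[-0.3,0,0,0,0]],
  ],
)

```text
clock: 12.4
position: [0.5024, -0.0568, 0.089]
ee_rot: [0.004, 0.999, -0.053, 0.001]
contact_force: [-2.1, -9.6, 7.3]
width: 0.0419
```

Run:
```python
from h import *
s=rep(); overlay('wrist','w12',np.array(s['position'])+[0,0,.0155],np.radians(45),.047)
```

```text
t 12.4 pos [ 0.5024 -0.0568  0.089 ] sh [-2.00e-04 -2.25e-01] yaw -0.105 w 0.0419 F [-2.1 -9.6  7.3]
```

View pics/w12.png

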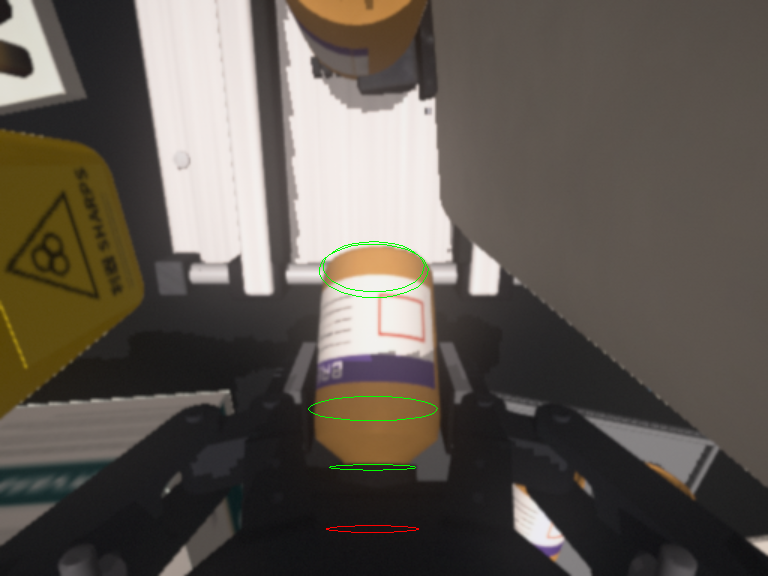

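Call:
carry_out(
  rows=[
    [[-0.3,0.04,0.38,0.21,0],[-0.3,0.04,0.39,0.18,0],[-0.3,0.04,0.4,0.14,0],[-0.3,0.04,0.42,0.1,0],[-0.3,0,0,0,0]],
  ],
)

```text
clock: 12.95
position: [0.5042, -0.0403, 0.0955]
ee_rot: [0.003, 0.999, -0.053, 0.001]
contact_force: [-1.9, -8.4, 6.5]
width: 0.0416
```

Run:
```python
from h import *
s=rep(); overlay('wrist','w13',np.array(s['position'])+[0,0,.0155],np.radians(60),.047)
```

```text
t 12.95 pos [ 0.5042 -0.0403  0.0955] sh [-1.000e-04 -2.085e-01] yaw -0.105 w 0.0416 F [-1.9 -8.4  6.5]
```

View pics/w13.png

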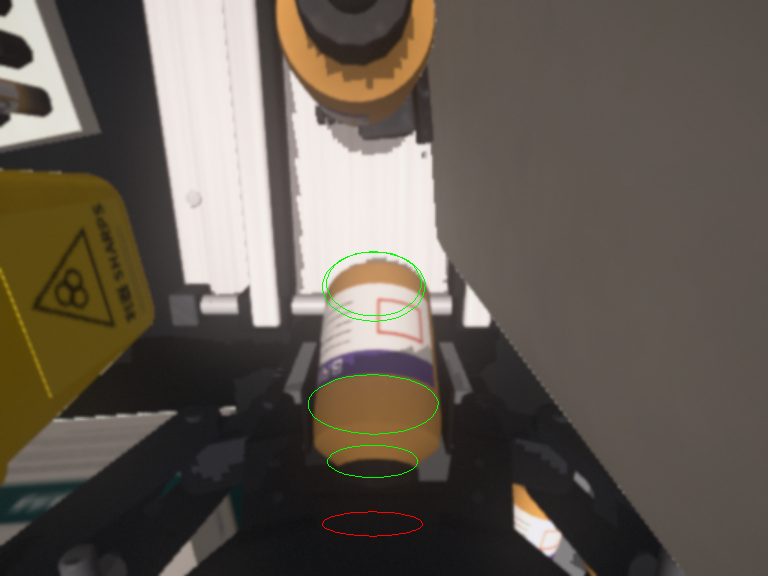

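Call:
carry_out(
  rows=[
    [[-0.3,0.04,0.42,0.03,0],[-0.3,0.04,0.42,0.0,0],[-0.3,0.04,0.43,-0.03,0],[-0.3,0.04,0.43,-0.06,0],[-0.3,0,0,0,0]],
  ],
)

```text
clock: 13.5
position: [0.5063, -0.0228, 0.0956]
ee_rot: [0.003, 0.999, -0.053, 0.002]
contact_force: [-1.7, -6.3, 9.8]
width: 0.042
```

Run:
```python
from h import *
s=rep(); overlay('wrist','w14',np.array(s['position'])+[0,0,.0155],np.radians(75),.047)
```

```text
t 13.5 pos [ 0.5063 -0.0228  0.0956] sh [ 1.000e-04 -1.909e-01] yaw -0.106 w 0.042 F [-1.7 -6.3  9.8]
```

View pics/w14.png

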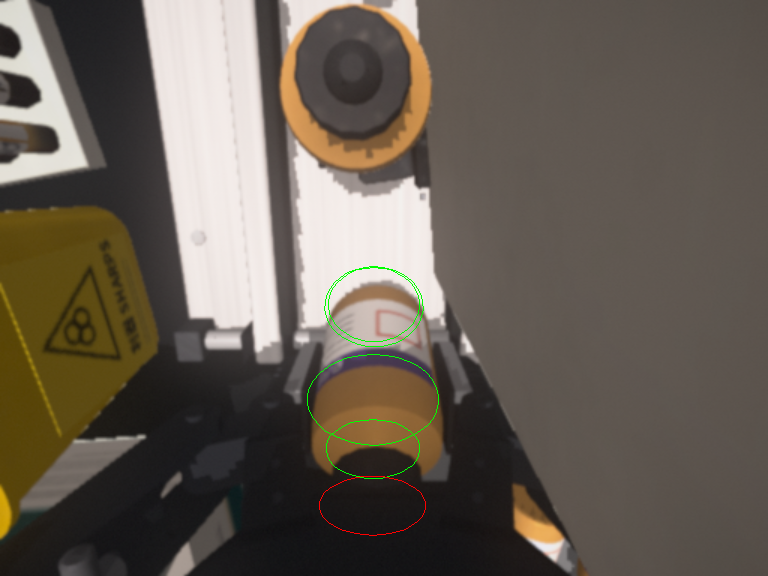

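Call:
carry_out(
  rows=[
    [[-0.3,0.04,0.42,-0.08,0],[-0.3,0.04,0.4,-0.1,0],[-0.3,0.04,0.4,-0.12,0],[-0.3,0,0,0,0]],
  ],
)

```text
clock: 13.95
position: [0.5079, -0.0098, 0.0926]
ee_rot: [0.002, 0.999, -0.053, 0.002]
contact_force: [-0.8, -4.2, 10.6]
width: 0.0419
```

Run:
```python
from h import *
s=rep(); overlay('wrist','w15',np.array(s['position'])+[0,0,.0155],np.radians(85),.043)
crop('scene','s15',180,120,330,240,5)
```

```text
t 13.95 pos [ 0.5079 -0.0098  0.0926] sh [ 0.0003 -0.1778] yaw -0.106 w 0.0419 F [-0.8 -4.2 10.6]
```

View pics/w15.png

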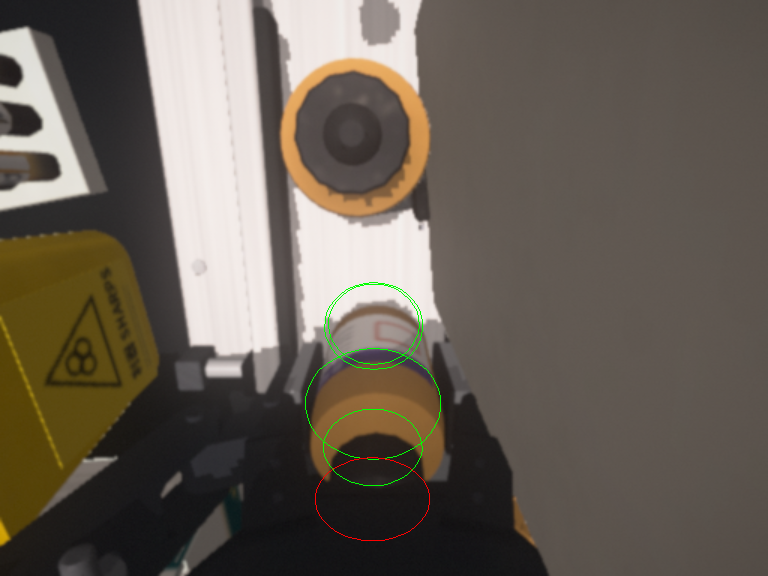

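View pics/s15.png

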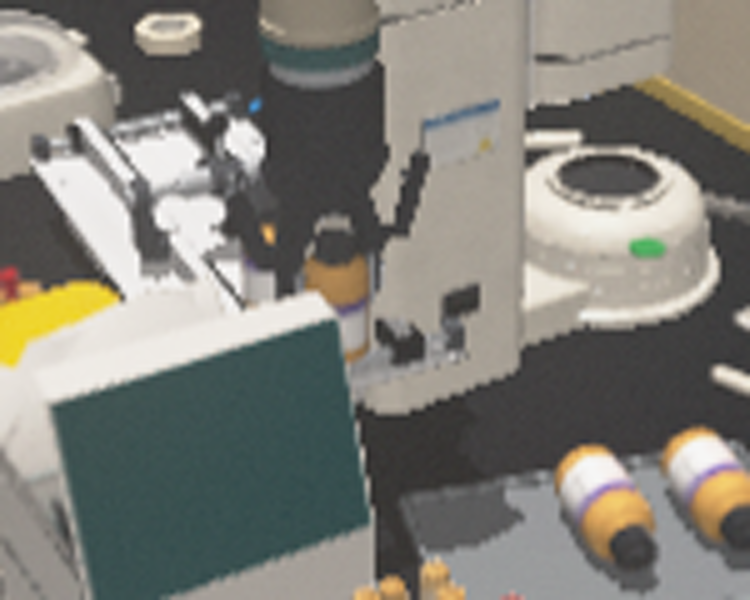

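Call:
carry_out(
  rows=[
    [[-0.3,0.06,0.6,0.1,0],[-0.3,0.06,0.6,0,0],[-0.3,0.01,0.1,-0.3,0],[-0.3,0,0,-0.3,0],[-0.3,0,0,-0.2,0],[-0.3,0,0,0,0]],
  ],
)

```text
clock: 14.65
position: [0.507, 0.0051, 0.0827]
ee_rot: [-0.0, 0.999, -0.054, -0.001]
contact_force: [1.3, 1.1, -1.0]
width: 0.0417
```

Run:
```python
from h import *
s=rep(); overlay('wrist','w16',np.array(s['position'])+[0,0,.0155],np.radians(85),.046)
```

```text
t 14.65 pos [0.507  0.0051 0.0827] sh [-0.0021 -0.163 ] yaw -0.108 w 0.0417 F [ 1.3  1.1 -1. ]
```

View pics/w16.png

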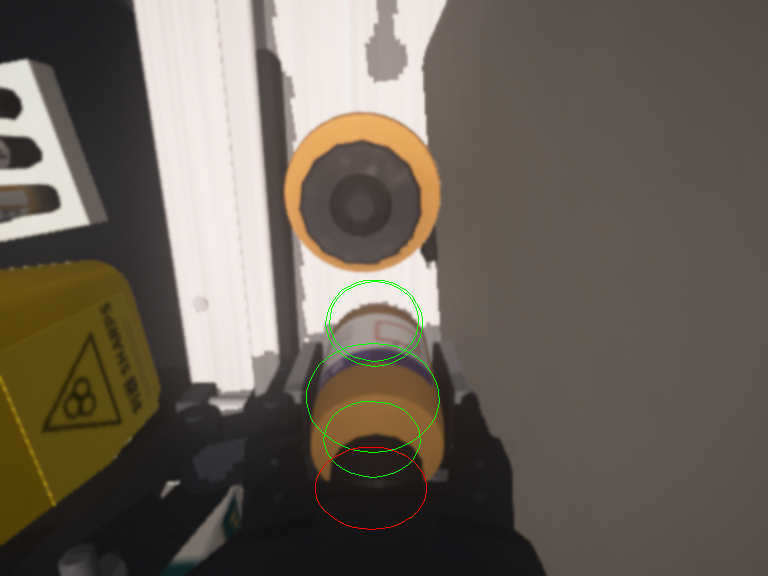

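Call:
carry_out(
  rows=[
    [[-0.3,0.1,0,-0.15,0],[-0.3,0.1,0,-0.15,0],[-0.3,0,0,0,0]],
  ],
)

```text
clock: 15.0
position: [0.5097, 0.0049, 0.0804]
ee_rot: [-0.0, 0.999, -0.054, 0.0]
contact_force: [0.6, 0.5, -0.6]
width: 0.0417
```

Run:
```python
from h import *
s=rep(); overlay('wrist','w17',np.array(s['position'])+[0,0,.0155],np.radians(80),.040)
crop('scene','s17',200,130,300,210,7)
```

```text
t 15.0 pos [0.5097 0.0049 0.0804] sh [ 0.0006 -0.1629] yaw -0.108 w 0.0417 F [ 0.6  0.5 -0.6]
```

View pics/w17.png

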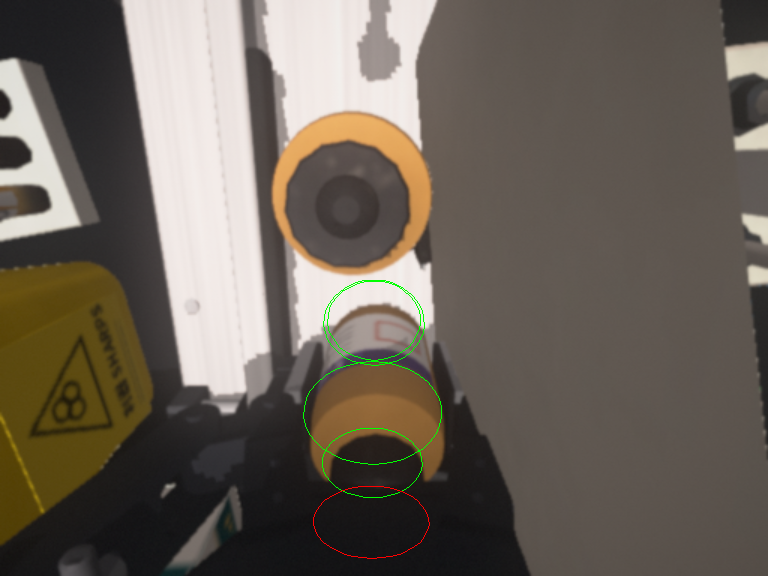

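View pics/s17.png

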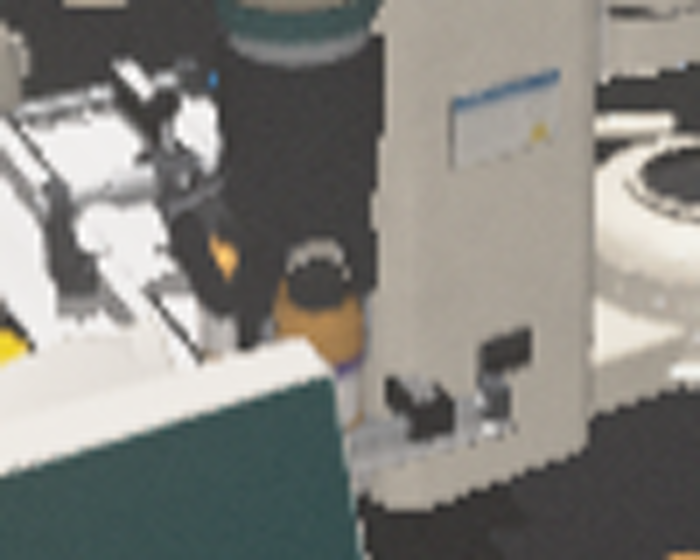

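```bash
cat >> h.py <<'E'
def circ(G,th,s,l,r):
    ax=np.r_[-YH*np.cos(th),np.sin(th)]; n1=np.r_[XH,0]; n2=np.cross(ax,n1); c=np.asarray(G)+ax*(l-s)
    t=np.linspace(0,2*np.pi,73); return np.array([c+r*(np.cos(a)*n1+np.sin(a)*n2) for a in t])
E
python3 - <<'E'
from h import *
p=snap('wrist'); s=st(); G=np.array(s['position'])+[0,0,.0155]
for th in (55,60,65,70,75,80,85,90):
  for S in (.038,.042,.046,.05):
    f=lambda l,r: proj(p,circ(G,np.radians(th),S,l,r))[:,1].min()
    print(th,S,'bot %.0f st %.0f %.0f cap %.0f'%(f(.002,.0215),f(.046,.022),f(.054,.022),f(.075,.014)))
E
```

```text
55 0.038 bot 177 st 250 267 cap 324
55 0.042 bot 172 st 242 258 cap 314
55 0.046 bot 166 st 234 250 cap 304
55 0.05 bot 161 st 227 242 cap 294
60 0.038 bot 178 st 245 262 cap 319
60 0.042 bot 173 st 238 253 cap 308
60 0.046 bot 169 st 231 245 cap 299
60 0.05 bot 164 st 224 238 cap 289
65 0.038 bot 180 st 241 256 cap 312
65 0.042 bot 176 st 234 248 cap 303
65 0.046 bot 172 st 228 241 cap 293
65 0.05 bot 168 st 221 234 cap 284
70 0.038 bot 182 st 237 250 cap 305
70 0.042 bot 179 st 231 243 cap 296
70 0.046 bot 175 st 225 237 cap 287
70 0.05 bot 171 st 219 231 cap 279
75 0.038 bot 185 st 233 245 cap 298
75 0.042 bot 182 st 227 239 cap 289
75 0.046 bot 179 st 222 233 cap 281
75 0.05 bot 176 st 217 227 cap 273
80 0.038 bot 188 st 229 240 cap 290
80 0.042 bot 185 st 224 234 cap 282
80 0.046 bot 183 st 220 229 cap 274
80 0.05 bot 180 st 215 224 cap 268
85 0.038 bot 191 st 226 234 cap 281
85 0.042 bot 189 st 222 230 cap 274
85 0.046 bot 187 st 218 226 cap 268
85 0.05 bot 185 st 214 222 cap 262
90 0.038 bot 195 st 222 230 cap 272
90 0.042 bot 193 st 219 226 cap 266
90 0.046 bot 191 st 216 222 cap 261
90 0.05 bot 190 st 213 219 cap 256
```

Call:
carry_out(
  force=40,
  rows=[
    [[-0.3,0,-0.2,0.8,0.13],[-0.3,0,-0.2,0,0.14],[-0.3,0,0,0,0.145],[-0.3,0,0,0,0.145],[-0.3,0,0,0,0.145],[-0.3,0,0,0,0.145],[-0.3,0,0,0,0.145],[-0.3,0,0,0,0.145],[-0.3,0,0,0,0.145],[-0.3,0,0,0,0.145],[-0.3,0,0,0,0.14],[-0.3,0,0,0,0]],
  ],
)

```text
clock: 16.35
position: [0.5096, 0.001, 0.0886]
ee_rot: [0.0, 0.745, 0.668, 0.0]
contact_force: [0.6, -0.1, -0.2]
width: 0.0418
```

Run:
```python
from h import *
s=rep(); snap('wrist','w18')
crop('scene','s18',200,130,300,210,7)
```

```text
t 16.35 pos [0.5096 0.001  0.0886] sh [ 0.0009 -0.1668] yaw 1.462 w 0.0418 F [ 0.6 -0.1 -0.2]
```

View pics/w18.png

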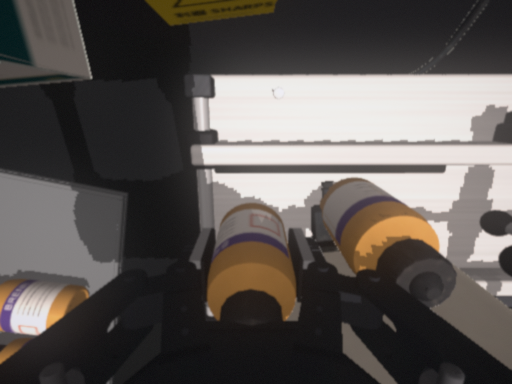

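View pics/s18.png

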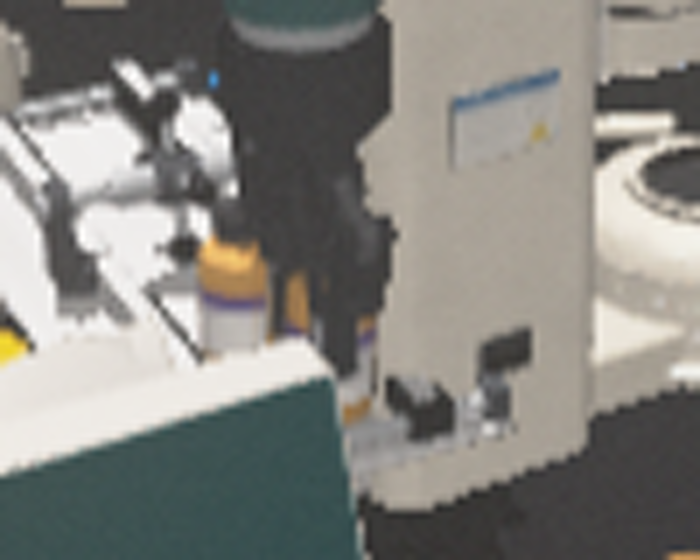

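Call:
carry_out(
  force=20,
  rows=[
    [[-0.3,0,0,-0.5,0],[-0.3,0,0,-0.3,0],[-0.3,0,0,-0.2,0],[-0.3,0,0,-0.2,0],[-0.3,0,0,0,0]],
  ],
)

```text
clock: 16.95
position: [0.5092, 0.001, 0.0787]
ee_rot: [0.0, 0.745, 0.667, -0.0]
contact_force: [-6.2, 0.4, 17.4]
width: 0.0418
```

Run:
```python
from h import *
s=rep(); snap('wrist','w19')
```

```text
t 16.95 pos [0.5092 0.001  0.0787] sh [ 0.0004 -0.1668] yaw 1.462 w 0.0418 F [-6.2  0.4 17.4]
```

View pics/w19.png

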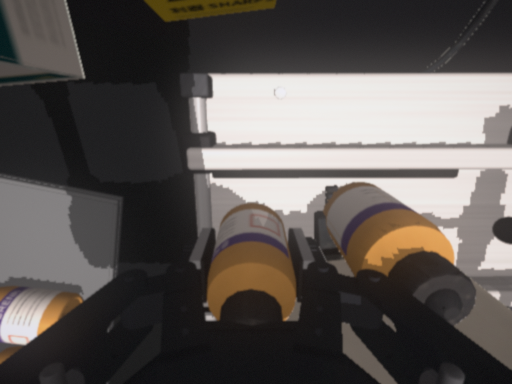

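Run:
```python
import cv2
a=cv2.imread('pics/w19.png')[190:330,190:310]; cv2.imwrite('pics/w19c.png',cv2.resize(a,None,fx=5,fy=4.2,interpolation=cv2.INTER_CUBIC)*2)
```

```text
(no output)
```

View pics/w19c.png

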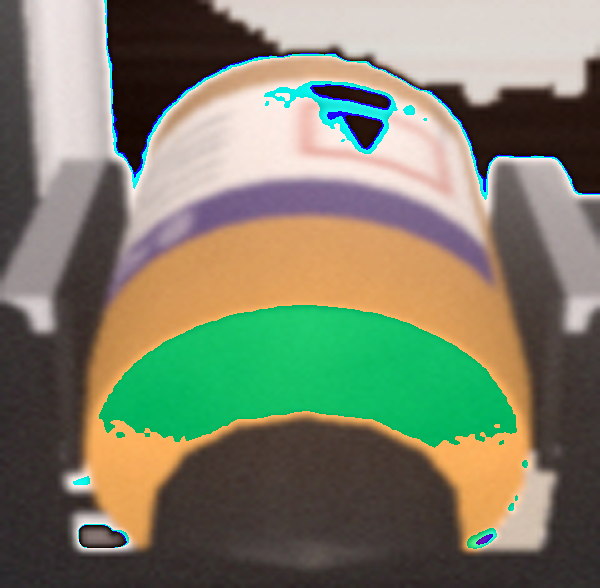

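Run:
```python
from h import *
p=snap('wrist'); d=rot(p)[:,2]; print(d, np.degrees(np.arccos(-d[2])), np.array(p['eye'])-st()['position'])
def model(G,th,s,H):
    pass
# fit: params th, G offset along lean dir, s ; lean dir = away from camera
H=np.r_[d[0],d[1],0]; H/=np.linalg.norm(H); W=np.cross([0,0,1],H)
G0=np.array(st()['position'])+[0,0,.0155]
def c(th,off,s,dz,l,r):
    ax=H*np.cos(th)+np.array([0,0,1])*np.sin(th); n2=np.cross(ax,W); C=G0+H*off+np.array([0,0,dz])+ax*(l-s)
    t=np.linspace(0,2*np.pi,181); return proj(p,np.array([C+r*(np.cos(a)*W+np.sin(a)*n2) for a in t]))
from scipy.optimize import least_squares
def feat(x):
    th,off,s,lst=x
    b=c(th,off,s,0,.003,.022); q=c(th,off,s,0,.057,.022); e=c(th,off,s,0,.075,.014); st1=c(th,off,s,0,lst,.022)
    return np.array([b[:,1].min()-203, np.ptp(b[:,0])-70, np.ptp(q[:,0])-88, e[:,1].min()-289, st1[:,1].min()-241, (st1[np.argmin(st1[:,0]),1]-st1[:,1].min())-20])
for t0 in (60,75,90):
    r=least_squares(lambda x:feat(x)*[1,1,1,1,1,.7],[np.radians(t0),0,.045,.052]); print(np.degrees(r.x[0]),r.x[1:],r.fun.round(1))
```

```text
[ 0.29024243 -0.03238133 -0.95640514] 16.9803176487206 [-0.07278786  0.00851029  0.14339499]
84.43161387230354 [0.01183257 0.04502302 0.04863606] [-1.3 -6.1 -0.6  1.8 -0.9  8.9]
84.43163570968775 [0.01183257 0.04502301 0.04863604] [-1.3 -6.1 -0.6  1.8 -0.9  8.9]
84.4316778939652 [0.01183257 0.04502298 0.04863601] [-1.3 -6.1 -0.6  1.8 -0.9  8.9]
```

Call:
carry_out(
  rows=[
    [[0.2,0,0,0,0],[0.2,0,0,0,0],[0.25,0,0,0,0],[0.25,0,0,0,0]],
  ],
)

```text
clock: 17.45
position: [0.5095, 0.001, 0.0762]
ee_rot: [-0.0, 0.745, 0.668, -0.0]
contact_force: [-0.3, 0.0, -0.3]
width: 0.0536
```

Run:
```python
from h import *
s=rep(); snap('wrist','w20')
```

```text
t 17.45 pos [0.5095 0.001  0.0762] sh [ 0.0008 -0.1668] yaw 1.462 w 0.0536 F [-0.3  0.  -0.3]
```

View pics/w20.png

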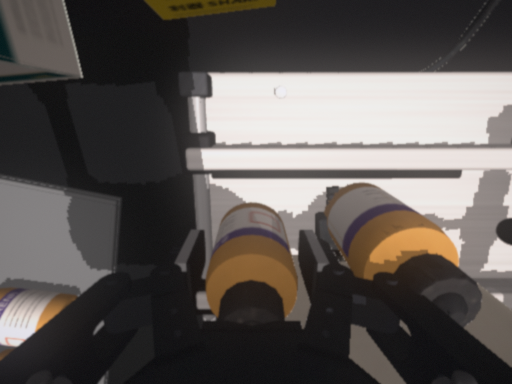

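Call:
carry_out(
  rows=[
    [[0.25,0,0,2,0],[0.25,0,0,4,0],[0.25,0,0,5,0],[0.25,0,0,3,0],[0.25,0,0,0,0]],
  ],
)

```text
clock: 18.0
position: [0.5127, 0.0006, 0.2213]
ee_rot: [0.004, 0.744, 0.668, 0.003]
contact_force: [0.5, -0.1, -0.1]
width: 0.053
```

Run:
```python
from h import *
s=rep(); p=snap('wrist','w21'); crop('scene','s21',180,110,330,230,5)
print([(round(d['confidence'],2),np.round(d['xy'],0).tolist()) for d in finder.boxes_of(p,'stood_1_mid')][:8])
```

```text
t 18.0 pos [0.5127 0.0006 0.2213] sh [ 0.004  -0.1669] yaw 1.462 w 0.053 F [ 0.5 -0.1 -0.1]
[]
```

View pics/w21.png

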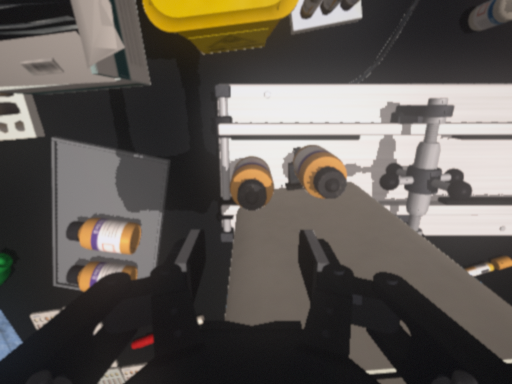

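View pics/s21.png

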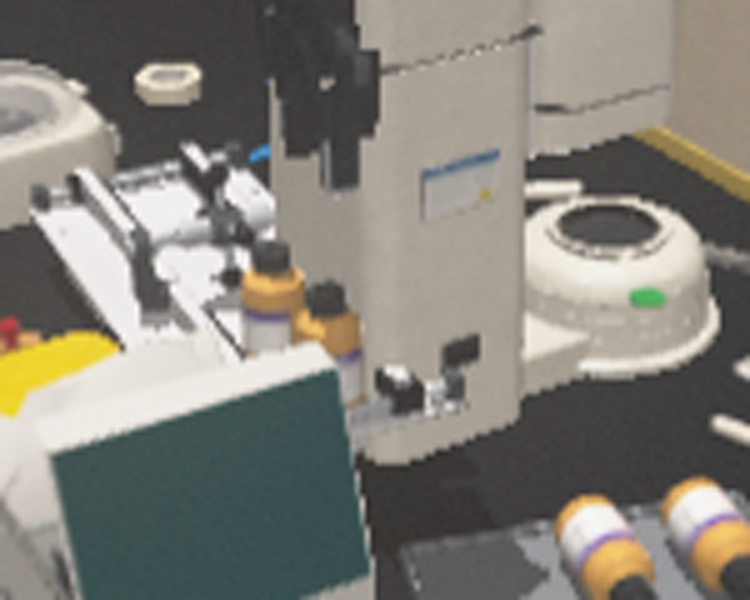

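Run:
```python
from h import *
p=snap('wrist'); im=np.asarray(p['image'])
cv2.imwrite('pics/w21c.png',cv2.cvtColor(cv2.resize(im[80:240,200:480],None,fx=2.8,fy=2.8,interpolation=cv2.INTER_CUBIC),cv2.COLOR_RGB2BGR))
g=lambda c:(c[0],c[1])
for n,uv in [('A',(255,193)),('S',(331,182))]:
    X=onz(p,uv,.144); print(n,X.round(4),sh(X).round(4))
    q=proj(p,[list(X[:2])+[.144],list(X[:2])+[.052]]); print(q.round(0).tolist())
```

```text
A [0.504  0.0051 0.144 ] [-0.0052 -0.1634]
[[255.0, 193.0], [254.0, 169.0]]
S [0.5013 0.0685 0.144 ] [-0.0146 -0.1006]
[[331.0, 182.0], [308.0, 161.0]]
```

View pics/w21c.png

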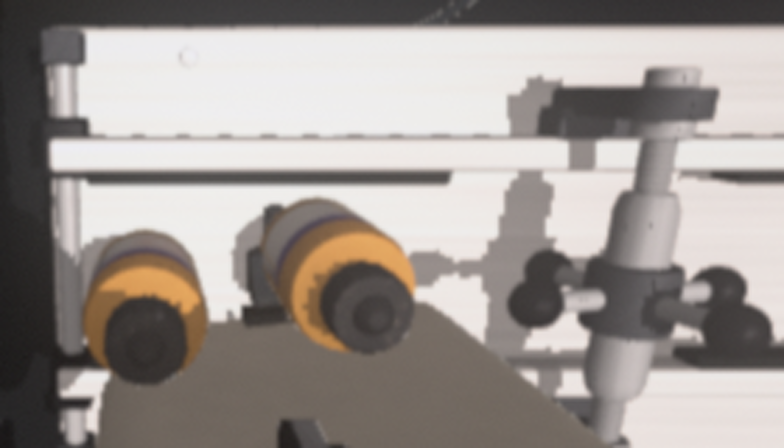

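Run:
```python
from h import *
rep()
p=snap('wrist')
for n,uv in [('A',(252,203.5)),('S',(333,192.5))]:
    X=onz(p,uv,.143); print(n,X.round(4),sh(X).round(4))
for n,uv,z in [('fbar_in',(213.6+14,144),.078),('hub',(200+625/2.8,80+298/2.8),.115)]:
    X=onz(p,uv,z); print(n,X.round(4),sh(X).round(4))
```

```text
t 18.2 pos [0.5085 0.0011 0.215 ] sh [-0.0002 -0.1668] yaw 1.462 w 0.0533 F [-0.1 -0.1 -0.8]
A [0.5127 0.0017 0.143 ] [ 0.0038 -0.1659]
S [0.5102 0.0701 0.143 ] [-0.0058 -0.098 ]
fbar_in [ 0.4682 -0.0188  0.078 ] [-0.0382 -0.1909]
hub [0.5229 0.1623 0.115 ] [-0.0029 -0.0051]
```

Call:
carry_out(
  force=40,
  rows=[
    [[0.25,0.3,0,-3,0],[0.25,0,0,-4,0],[0.25,0,0,-4,0],[0.25,0,0,-2,0],[0.25,0,0,0,0],[-0.3,0,0,0,0],[-0.3,0,0,0,0],[-0.3,0,0,0,0],[-0.3,0,0,0,0]],
  ],
)

```text
clock: 19.15
position: [0.5133, 0.0009, 0.0876]
ee_rot: [0.001, 0.744, 0.668, 0.001]
contact_force: [0.2, 0.2, -0.8]
width: 0.0421
```

Call:
carry_out(
  rows=[
    [[-0.3,0,0,1,0],[-0.3,0,0,3,0],[-0.3,0,0,4,0],[-0.3,0,0,4,0],[-0.3,0,0,2,0],[-0.3,0,0,0,0],[-0.3,0,0,0,0]],
  ],
)

```text
clock: 19.85
position: [0.5123, 0.0011, 0.2269]
ee_rot: [0.0, 0.744, 0.668, 0.0]
contact_force: [-1.2, 0.4, -0.9]
width: 0.0415
```

Run:
```python
from h import *
rep(); snap('wrist','w22');
```

```text
t 19.85 pos [0.5123 0.0011 0.2269] sh [ 0.0035 -0.1665] yaw 1.462 w 0.0415 F [-1.2  0.4 -0.9]
```

View pics/w22.png

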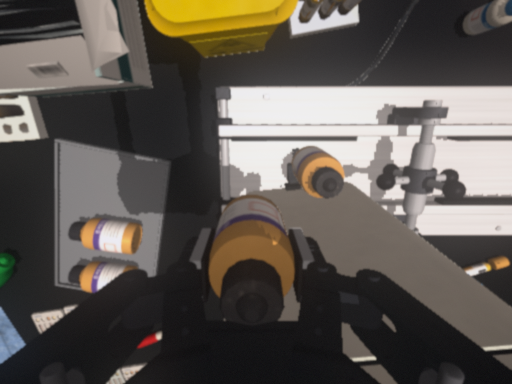

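Call:
carry_out(
  rows=[
    [[-0.3,0.3,3,0,0],[-0.3,0.4,4.2,0,0],[-0.3,0.4,4.2,0,0],[-0.3,0.4,4.2,0,0],[-0.3,0.4,4.2,0,0],[-0.3,0.4,4.2,0,0],[-0.3,0.4,4.2,0,0],[-0.3,0.4,4.2,0,0],[-0.3,0,0,0,0],[-0.3,0,0,0,0]],
  ],
)

```text
clock: 20.9
position: [0.5424, 0.3252, 0.224]
ee_rot: [-0.0, 0.744, 0.668, -0.002]
contact_force: [0.2, -0.1, -0.8]
width: 0.0417
```

Run:
```python
from h import *
rep(); p=snap('wrist','w23')
print([(round(d['confidence'],2),np.round(d['xy'],0).tolist()) for d in finder.boxes_of(p,'turnbuckle')][:8])
```

```text
t 20.9 pos [0.5424 0.3252 0.224 ] sh [-0.0008  0.159 ] yaw 1.464 w 0.0417 F [ 0.2 -0.1 -0.8]
[(0.6, [94.0, 186.0])]
```

View pics/w23.png

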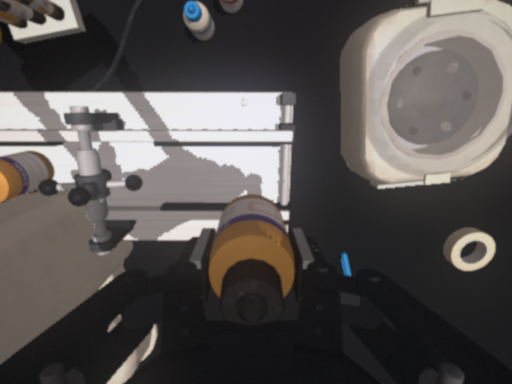

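Run:
```python
from h import *
p=snap('wrist'); im=np.asarray(p['image'])
cv2.imwrite('pics/w23c.png',cv2.cvtColor(cv2.resize(im[85:255,30:310],None,fx=2.8,fy=2.8,interpolation=cv2.INTER_CUBIC),cv2.COLOR_RGB2BGR))
```

```text
(no output)
```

View pics/w23c.png

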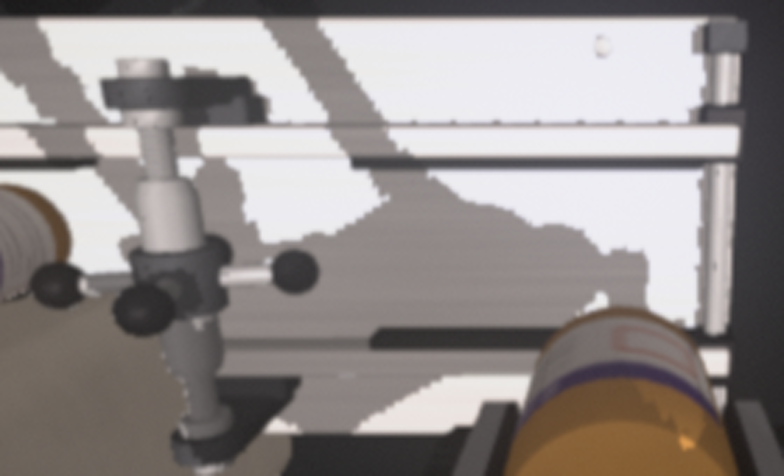

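Run:
```python
from h import *
p=snap('wrist'); f=lambda c:(c[0]/2.8+30,c[1]/2.8+85)
for n,c,z in [('front in',(650,168),.078),('back white',(650,348),.078),('front white start',(650,125),.078),('back white end',(700,376),.078),('rod',(718,250),.065),('ballL',(296,271),.108),('ballUp',(143,308),.146),('ballR',(58,285),.108)]:
    X=onz(p,f(c),z); print(n,X.round(4),sh(X).round(4))
```

```text
front in [0.5093 0.339  0.078 ] [-0.0352  0.1692]
back white [0.5826 0.3319 0.078 ] [0.0385 0.1699]
front white start [0.4932 0.3406 0.078 ] [-0.0514  0.1691]
back white end [0.5973 0.3513 0.078 ] [0.051  0.1908]
rod [0.5476 0.364  0.065 ] [0.0002 0.1981]
ballL [0.5281 0.2087 0.108 ] [-0.0027  0.0416]
ballUp [0.5263 0.1766 0.146 ] [-0.0011  0.0095]
ballR [0.524  0.1221 0.108 ] [ 0.0023 -0.0449]
```

Call:
carry_out(
  rows=[
    [[-0.3,0.05,0,-4,0],[-0.3,0,0,-4,0],[-0.3,0,0,-3.5,0],[-0.3,0,0,-1.5,0],[-0.3,0,0,-0.4,0],[-0.3,0,0,-0.3,0],[-0.3,0,0,0,0]],
  ],
)

```text
clock: 21.8
position: [0.5449, 0.3248, 0.0906]
ee_rot: [0.0, 0.745, 0.667, 0.001]
contact_force: [-0.0, 0.2, -1.8]
width: 0.0416
```

Run:
```python
from h import *
rep()
```

```text
t 21.8 pos [0.5449 0.3248 0.0906] sh [0.0017 0.1589] yaw 1.461 w 0.0416 F [-0.   0.2 -1.8]
```

Call:
carry_out(
  rows=[
    [[-0.3,-0.1,0,-0.25,0],[-0.3,0,0,-0.15,0],[-0.3,0,0,0,0],[0.1,0,0,0,0],[0.25,0,0,0,0],[0.25,0,0,0,0],[0.25,0,0,0,0]],
  ],
)

```text
clock: 22.5
position: [0.5432, 0.3251, 0.0857]
ee_rot: [0.0, 0.744, 0.668, 0.0]
contact_force: [-0.5, -0.0, 0.3]
width: 0.0535
```

Call:
carry_out(
  rows=[
    [[0.25,0,0,2,0],[0.25,0,0,4,0],[0.25,0,0,4,0],[0.25,0,0,4,0],[0.25,0,0,1,0],[0.25,0,0,0,0],[0.25,0,0,0,0],[0.25,0,0,0,0]],
  ],
)

```text
clock: 23.3
position: [0.542, 0.3245, 0.2332]
ee_rot: [-0.001, 0.745, 0.668, -0.002]
contact_force: [0.2, 0.6, -0.6]
width: 0.0534
```

Run:
```python
from h import *
rep(); snap('wrist','w24')
```

```text
t 23.3 pos [0.542  0.3245 0.2332] sh [-0.0012  0.1583] yaw 1.462 w 0.0534 F [ 0.2  0.6 -0.6]
```

View pics/w24.png

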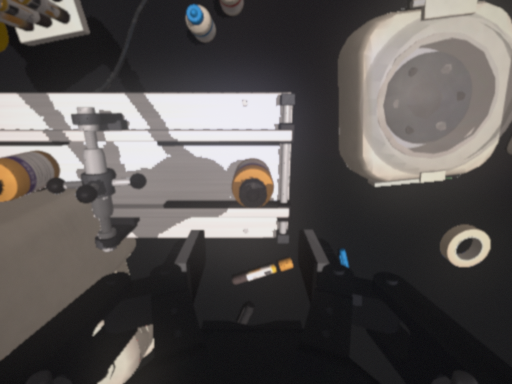

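Call:
carry_out(
  rows=[
    [[0.45,-0.5,-4.2,2,-0.145],[0.45,-0.5,-4.3,2,-0.145],[0.45,-0.5,-4.3,2,-0.145],[0.45,-0.5,-4.3,2,-0.145],[0.45,-0.5,-4.3,1,-0.145],[0.45,-0.5,-4.3,0,-0.145],[0.45,0,-4.3,0,-0.145],[0.45,0,-4.3,0,-0.145],[0.45,0,-4.3,0,-0.145],[0.45,0,-4.3,0,-0.145],[0.45,2,-4,0,-0.145],[0.45,2.5,-3.5,0,-0.145]],
  ],
)

```text
clock: 24.55
position: [0.5573, -0.1811, 0.3246]
ee_rot: [-0.0, 0.99, -0.142, -0.001]
contact_force: [0.4, 0.6, 0.5]
width: 0.0618
```

Call:
carry_out(
  rows=[
    [[0.45,0.5,0,0,0],[0.45,0,0,0,0],[0.45,0,0,0,0]],
  ],
)

```text
clock: 24.85
position: [0.5624, -0.178, 0.3245]
ee_rot: [-0.001, 0.99, -0.138, -0.001]
contact_force: [0.4, 0.1, -0.9]
width: 0.0619
```

Run:
```python
from h import *
rep(); snap('wrist','w25')
crop('wrist','w25c',200,110,400,260,4)
```

```text
t 24.85 pos [ 0.5624 -0.178   0.3245] sh [ 0.0723 -0.3393] yaw -0.277 w 0.0619 F [ 0.4  0.1 -0.9]
```

View pics/w25.png

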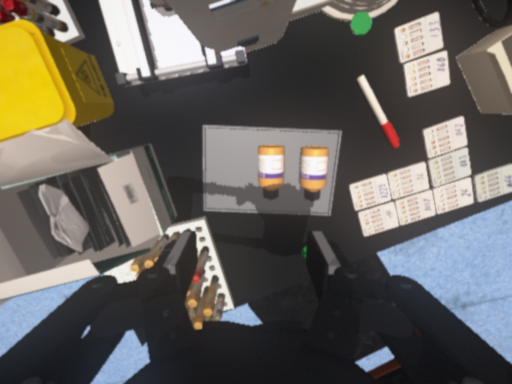

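View pics/w25c.png

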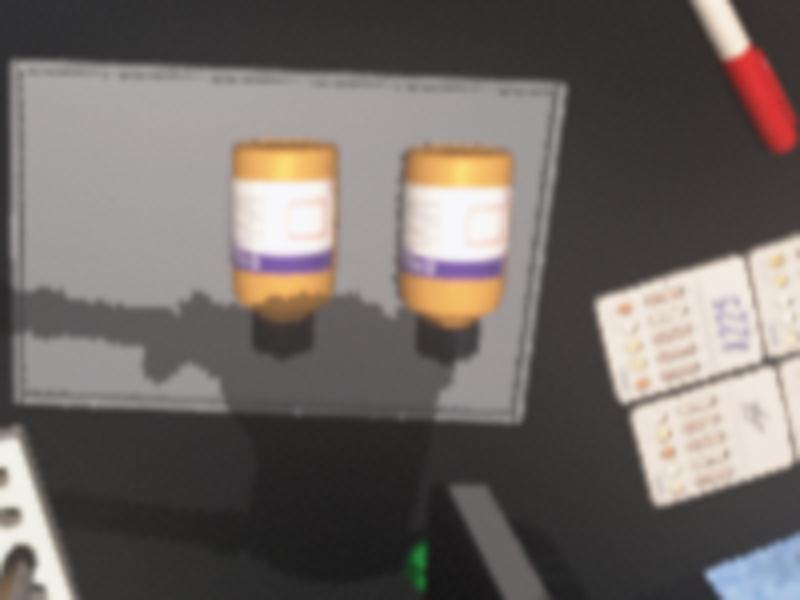

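```bash
cat >> h.py <<'E'
def lying(p,b,c,s=.051):
    B=onz(p,b,.004);C=onz(p,c,.038); m=(B+C)/2; d=(onz(p,c,.026)-onz(p,b,.026))[:2]; u=d/np.linalg.norm(d)
    # midpoint (l=46), x-line at z=.026
    Bx=onz(p,b,.026)[:2]; l=np.dot(m[:2]-Bx,u); g=Bx+u*(l+s-.046)
    print('grasp',g.round(4),'yaw',np.arctan2(d[0],-d[1]).round(3)); return g
E
python3 - <<'E'
from h import *
p=snap('wrist'); t=np.array(st()['position'])
for b,c in [((271.5,145.5),(271,199.5)),((315,147),(311.8,200))]:
    g=lying(p,b,c); print((g-t[:2]).round(4))
E
```

```text
grasp [ 0.5859 -0.221 ] yaw -0.262
[ 0.0234 -0.0432]
grasp [ 0.6538 -0.2419] yaw -0.266
[ 0.0913 -0.0642]
```

Call:
carry_out(
  force=20,
  rows=[
    [[0.4,1.2,-2.2,-2,0.005],[0.4,1.1,-2.1,-4,0.005],[0.4,0,0,-4.5,0],[0.4,0,0,-4.5,0],[0.4,0,0,-4.5,0],[0.4,0,0,-4.5,0],[0.4,0,0,-4,0],[0.4,0,0,-2.4,0],[0.4,0,0,-1,0],[0.4,0,0,0,0]],
  ],
)

```text
clock: 26.0
position: [0.5854, -0.221, 0.0108]
ee_rot: [-0.0, 0.991, -0.133, -0.001]
contact_force: [-0.1, 0.1, 0.5]
width: 0.0598
```

Call:
carry_out(
  rows=[
    [[-0.3,0,0,0,0],[-0.3,0,0,0,0],[-0.3,0,0,0,0],[-0.3,0,0,0,0]],
  ],
)

```text
clock: 26.4
position: [0.5873, -0.2225, 0.0133]
ee_rot: [0.001, 0.991, -0.134, 0.002]
contact_force: [-0.7, -0.5, 5.5]
width: 0.0427
```

Run:
```python
from h import *
rep(); snap('wrist','w26')
```

```text
t 26.4 pos [ 0.5873 -0.2225  0.0133] sh [ 0.1018 -0.3809] yaw -0.268 w 0.0427 F [-0.7 -0.5  5.5]
```

View pics/w26.png

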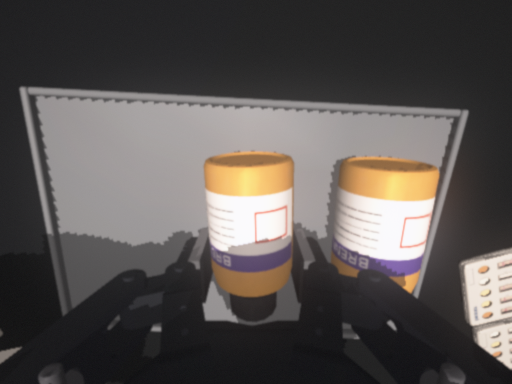

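Call:
carry_out(
  force=40,
  rows=[
    [[-0.3,0,0,0.5,0],[-0.3,0,0,1.5,0],[-0.3,0,0,4,0],[-0.3,0,0,4,0],[-0.3,0,0,4,0],[-0.3,-2,2,0,0.04],[-0.3,-2.3,3,0,0.04],[-0.3,-2.3,3.5,0,0.04],[-0.3,-2.2,3.6,0,0.04],[-0.3,0,0,0,0],[-0.3,0,0,0,0]],
  ],
)

```text
clock: 27.55
position: [0.4977, -0.1004, 0.1519]
ee_rot: [0.0, 0.999, -0.053, 0.0]
contact_force: [0.4, -0.7, -0.7]
width: 0.0417
```

Run:
```python
from h import *
rep(); snap('wrist','w27')
```

```text
t 27.55 pos [ 0.4977 -0.1004  0.1519] sh [-0.0003 -0.2689] yaw -0.107 w 0.0417 F [ 0.4 -0.7 -0.7]
```

View pics/w27.png

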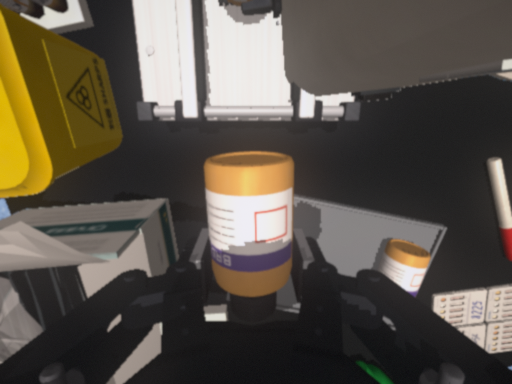

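Call:
carry_out(
  force=20,
  rows=[
    [[-0.3,0,0,-4,0],[-0.3,0,0,-4,0],[-0.3,0.05,0.3,-1,0],[-0.3,0.05,0.5,0,0],[-0.3,0.05,0.5,0,0],[-0.3,0.02,0.2,0,0],[-0.3,0.02,0.2,0,0],[-0.3,0.02,0.2,0,0],[-0.3,0,0,0,0]],
  ],
)

```text
clock: 28.5
position: [0.5015, -0.0842, 0.0631]
ee_rot: [0.002, 0.999, -0.053, 0.002]
contact_force: [0.0, -7.6, 1.4]
width: 0.0416
```

Run:
```python
from h import *
rep(); snap('wrist','w28')
```

```text
t 28.5 pos [ 0.5015 -0.0842  0.0631] sh [ 0.0019 -0.2524] yaw -0.106 w 0.0416 F [ 0.  -7.6  1.4]
```

Call:
carry_out(
  rows=[
    [[-0.3,0.0,0.18,0.38,0],[-0.3,0.01,0.18,0.38,0],[-0.3,0.02,0.23,0.35,0],[-0.3,0.02,0.24,0.34,0],[-0.3,0.02,0.28,0.3,0],[-0.3,0.02,0.28,0.3,0],[-0.3,0,0,0,0]],
  ],
)

```text
clock: 29.25
position: [0.5016, -0.0715, 0.0837]
ee_rot: [0.004, 0.999, -0.052, 0.001]
contact_force: [-3.1, -9.1, 6.1]
width: 0.0417
```

Run:
```python
from h import *
rep(); snap('wrist','w29')
```

```text
t 29.25 pos [ 0.5016 -0.0715  0.0837] sh [ 0.0006 -0.2398] yaw -0.105 w 0.0417 F [-3.1 -9.1  6.1]
```

View pics/w29.png

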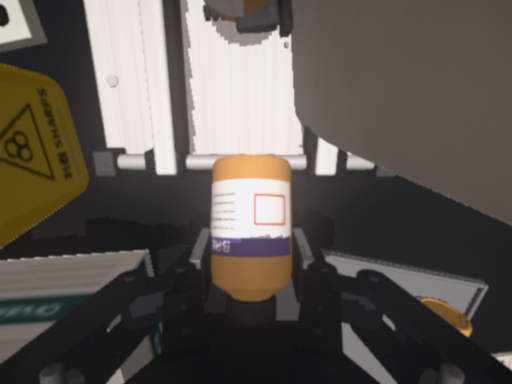

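Call:
carry_out(
  rows=[
    [[-0.3,0.04,0.3,0.29,0],[-0.3,0.04,0.32,0.27,0],[-0.3,0.04,0.37,0.24,0],[-0.3,0.04,0.39,0.22,0],[-0.3,0.04,0.41,0.17,0],[-0.3,0.04,0.42,0.15,0],[-0.3,0,0,0,0]],
  ],
)

```text
clock: 30.0
position: [0.504, -0.0489, 0.0975]
ee_rot: [0.003, 0.999, -0.053, 0.001]
contact_force: [-3.1, -8.3, 5.1]
width: 0.0419
```

Run:
```python
from h import *
rep(); snap('wrist','w30')
```

```text
t 30.0 pos [ 0.504  -0.0489  0.0975] sh [ 0.0006 -0.2171] yaw -0.105 w 0.0419 F [-3.1 -8.3  5.1]
```

View pics/w30.png

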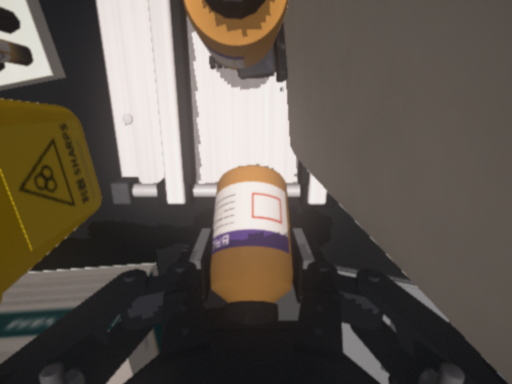

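Call:
carry_out(
  rows=[
    [[-0.3,0.04,0.42,0.12,0],[-0.3,0.04,0.43,0.09,0],[-0.3,0.05,0.44,0.05,0],[-0.3,0.05,0.45,0.02,0],[-0.3,0.05,0.45,-0.03,0],[-0.3,0.05,0.45,-0.06,0],[-0.3,0,0,0,0]],
  ],
)

```text
clock: 30.75
position: [0.5069, -0.0213, 0.0995]
ee_rot: [0.002, 0.999, -0.053, 0.001]
contact_force: [-2.2, -5.3, 7.8]
width: 0.0417
```

Run:
```python
from h import *
rep(); snap('wrist','w31')
```

```text
t 30.75 pos [ 0.5069 -0.0213  0.0995] sh [ 0.0006 -0.1893] yaw -0.106 w 0.0417 F [-2.2 -5.3  7.8]
```

View pics/w31.png

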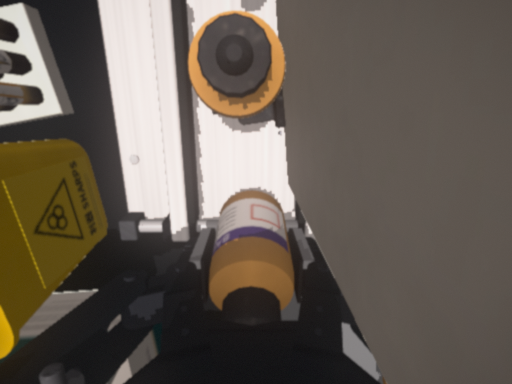

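Call:
carry_out(
  rows=[
    [[-0.3,0.05,0.43,-0.09,0],[-0.3,0.05,0.42,-0.12,0],[-0.3,0.04,0.4,-0.15,0],[-0.3,0.04,0.3,-0.15,0],[-0.3,0,0,0,0]],
  ],
)

```text
clock: 31.3
position: [0.5089, -0.0051, 0.0945]
ee_rot: [0.001, 0.999, -0.053, 0.002]
contact_force: [-0.8, -2.8, 8.1]
width: 0.0416
```

Run:
```python
from h import *
rep(); snap('wrist','w32')
```

```text
t 31.3 pos [ 0.5089 -0.0051  0.0945] sh [ 0.0008 -0.173 ] yaw -0.107 w 0.0416 F [-0.8 -2.8  8.1]
```

View pics/w32.png

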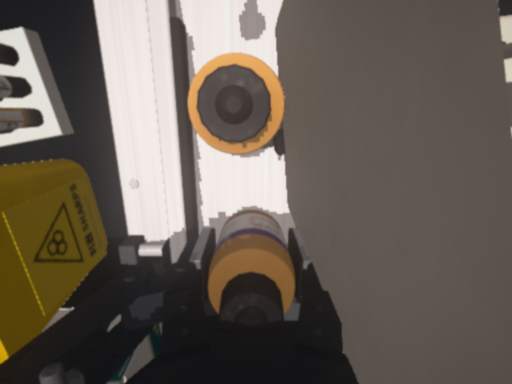

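Call:
carry_out(
  force=40,
  rows=[
    [[-0.3,0,0,1,0],[-0.3,0,0,3,0],[-0.3,0,0,4,0.14],[-0.3,0,0,4,0.145],[-0.3,0,0,1.5,0.145],[-0.3,0.2,2,0,0.145],[-0.3,0.4,4,0,0.145],[-0.3,0.4,4,0,0.145],[-0.3,0.4,4,0,0.145],[-0.3,0.4,4,0,0.14],[-0.3,0.4,4,0,0.14],[-0.3,0.4,3.9,0,0.14]],
  ],
)

```text
clock: 32.55
position: [0.5337, 0.2571, 0.2282]
ee_rot: [-0.0, 0.787, 0.616, 0.001]
contact_force: [0.7, 0.1, -0.4]
width: 0.0416
```

Call:
carry_out(
  rows=[
    [[-0.3,0,0,0,0.14],[-0.3,0,0,0,0],[-0.3,0,0,0,0]],
  ],
)

```text
clock: 32.85
position: [0.5338, 0.2548, 0.2276]
ee_rot: [-0.0, 0.745, 0.667, 0.0]
contact_force: [0.6, -0.9, -1.7]
width: 0.0418
```

Run:
```python
from h import *
rep(); snap('wrist','w33')
```

```text
t 32.85 pos [0.5338 0.2548 0.2276] sh [-0.002   0.0881] yaw 1.459 w 0.0418 F [ 0.6 -0.9 -1.7]
```

View pics/w33.png

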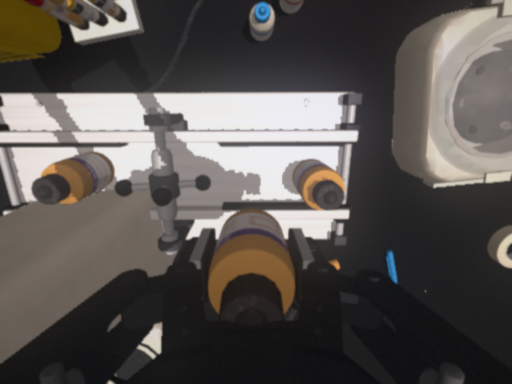

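Call:
carry_out(
  force=20,
  rows=[
    [[-0.3,0.03,0.3,-4,0],[-0.3,0,0,-4,0],[-0.3,0,0,-4,0],[-0.3,0,0,-1.7,0],[-0.3,0,0,0,0],[-0.3,0,0,0,0]],
  ],
)

```text
clock: 33.5
position: [0.535, 0.2574, 0.0909]
ee_rot: [0.0, 0.745, 0.667, 0.0]
contact_force: [0.4, 0.3, -1.1]
width: 0.0415
```

Run:
```python
from h import *
rep(); snap('wrist','w34')
```

```text
t 33.5 pos [0.535  0.2574 0.0909] sh [-0.001   0.0908] yaw 1.46 w 0.0415 F [ 0.4  0.3 -1.1]
```

View pics/w34.png

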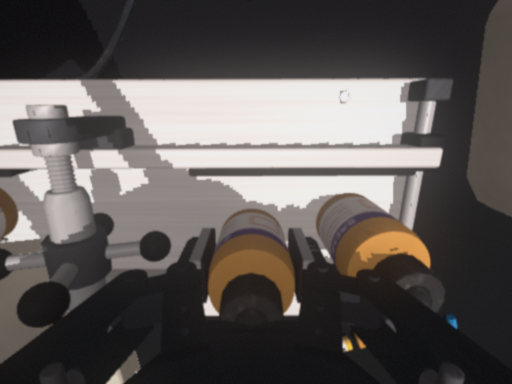

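Call:
carry_out(
  rows=[
    [[-0.3,0,0,-0.3,0],[-0.3,0,0,-0.2,0],[-0.3,0,0,-0.2,0],[-0.3,0,0,0,0]],
  ],
)

```text
clock: 33.95
position: [0.5348, 0.258, 0.0834]
ee_rot: [0.0, 0.744, 0.668, 0.001]
contact_force: [-0.8, -0.8, -0.8]
width: 0.0419
```

Call:
carry_out(
  rows=[
    [[-0.3,0,0,-0.2,0],[-0.3,0,0,-0.2,0],[-0.3,0,0,0,0]],
  ],
)

```text
clock: 34.25
position: [0.5359, 0.258, 0.0822]
ee_rot: [0.001, 0.744, 0.668, 0.002]
contact_force: [-1.8, -1.5, 14.0]
width: 0.0418
```

Call:
carry_out(
  rows=[
    [[-0.3,0,0,-0.15,0],[-0.3,0,0,0,0]],
  ],
)

```text
clock: 34.45
position: [0.5368, 0.258, 0.0819]
ee_rot: [0.002, 0.744, 0.668, 0.003]
contact_force: [-1.9, -2.8, 17.5]
width: 0.0415
```

Call:
carry_out(
  rows=[
    [[0.1,0,0,0.1,0],[0.2,0,0,0.1,0],[0.2,0,0,0,0],[0.2,0,0,0,0]],
  ],
)

```text
clock: 34.85
position: [0.5343, 0.2579, 0.0793]
ee_rot: [-0.0, 0.745, 0.668, -0.0]
contact_force: [0.7, 0.1, 1.0]
width: 0.051
```

Run:
```python
from h import *
rep(); snap('wrist','w35')
```

```text
t 34.85 pos [0.5343 0.2579 0.0793] sh [-0.0018  0.0912] yaw 1.462 w 0.051 F [0.7 0.1 1. ]
```

View pics/w35.png

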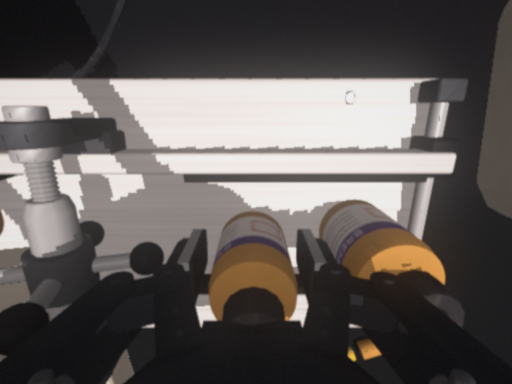

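Call:
carry_out(
  rows=[
    [[0.2,0,0,1,0],[0.2,0,0,2,0],[0.2,0,0,4,0],[0.2,0,0,4,0],[0.2,0,0,4,0],[0.2,0,0,2,0],[0.2,0,0,0,0],[0.2,0,0,0,0]],
  ],
)

```text
clock: 35.7
position: [0.5342, 0.2579, 0.2498]
ee_rot: [0.0, 0.744, 0.668, 0.0]
contact_force: [-0.5, -0.1, -0.4]
width: 0.0517
```

Run:
```python
from h import *
rep(); snap('wrist','w36')
crop('wrist','w36c',90,80,370,260,2.8)
```

```text
t 35.7 pos [0.5342 0.2579 0.2498] sh [-0.0019  0.0912] yaw 1.462 w 0.0517 F [-0.5 -0.1 -0.4]
```

View pics/w36c.png

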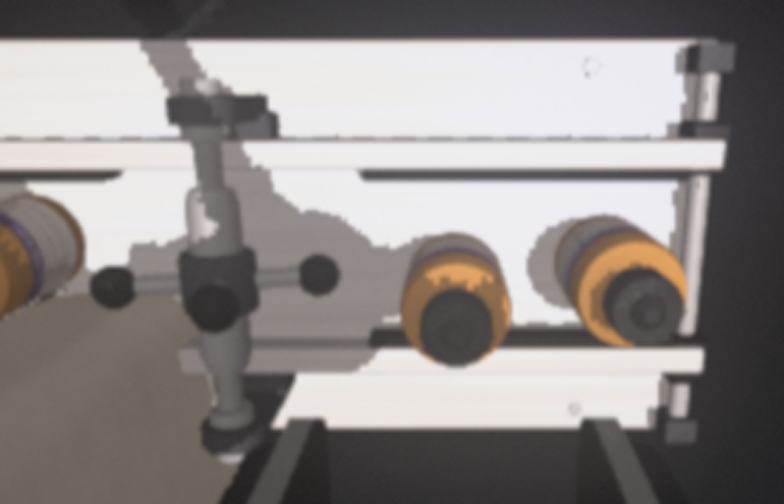

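Call:
carry_out(
  rows=[
    [[0.45,-0.5,-3.5,2,-0.145],[0.45,-0.5,-3.5,2,-0.145],[0.45,-0.5,-3.6,2,-0.145],[0.45,-0.5,-3.6,1.5,-0.145],[0.45,-0.4,-3.6,0,-0.145],[0.45,0,-3.6,0,-0.145],[0.45,0,-3.6,0,-0.145],[0.45,0,-3.6,0,-0.145],[0.45,0,-3.8,0,-0.145],[0.45,1,-3.8,0,-0.145],[0.45,3,-3.6,0,-0.145],[0.45,3.5,-3,0,-0.13]],
  ],
)

```text
clock: 37.0
position: [0.5848, -0.172, 0.3234]
ee_rot: [-0.0, 0.991, -0.135, -0.001]
contact_force: [-0.0, 0.6, 0.4]
width: 0.0617
```

Call:
carry_out(
  rows=[
    [[0.45,1.5,0,0,0],[0.45,0,0,0,0],[0.45,0,0,0,0]],
  ],
)

```text
clock: 37.3
position: [0.5996, -0.1697, 0.3228]
ee_rot: [-0.001, 0.991, -0.131, -0.002]
contact_force: [-0.5, -0.1, 0.8]
width: 0.0622
```

Run:
```python
from h import *
rep(); 
crop('wrist','w37c',200,110,400,260,4)
```

```text
t 37.3 pos [ 0.5996 -0.1697  0.3228] sh [ 0.1084 -0.3271] yaw -0.263 w 0.0622 F [-0.5 -0.1  0.8]
```

View pics/w37c.png

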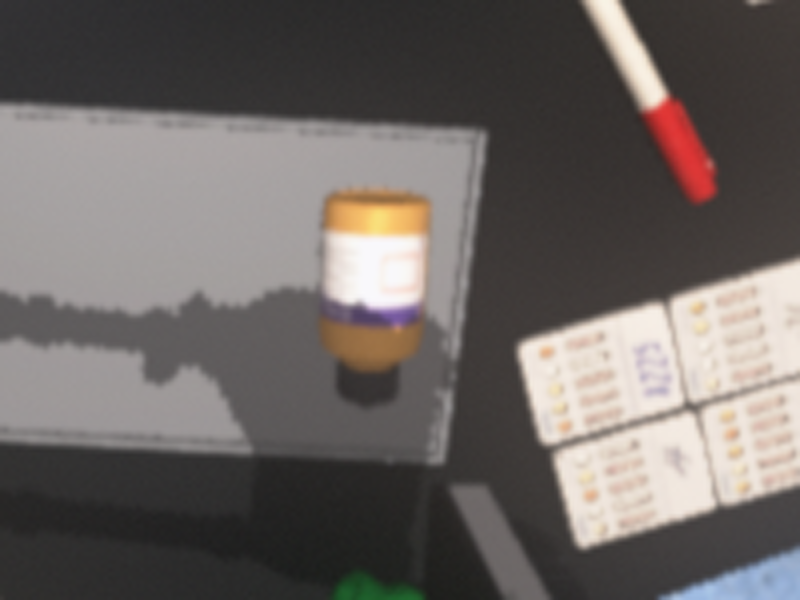

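Run:
```python
from h import *
p=snap('wrist'); t=np.array(st()['position'])
g=lying(p,(295,157.5),(291.5,211)); print((g-t[:2]).round(4))
```

```text
grasp [ 0.6537 -0.2414] yaw -0.279
[ 0.0544 -0.0721]
```

Call:
carry_out(
  force=20,
  rows=[
    [[0.4,1.8,-2.4,-1,-0.005],[0.4,1.8,-2.4,-3,0],[0.4,1.8,-2.4,-4,0],[0.4,0,0,-4.5,0],[0.4,0,0,-4.5,0],[0.4,0,0,-4.5,0],[0.4,0,0,-4,0],[0.4,0,0,-3,0],[0.4,0,0,-2,0],[0.4,0,0,-0.6,0],[0.4,0,0,0,0]],
  ],
)

```text
clock: 38.5
position: [0.6536, -0.2413, 0.0136]
ee_rot: [-0.0, 0.991, -0.133, -0.001]
contact_force: [-0.1, -0.3, 0.1]
width: 0.0596
```

Call:
carry_out(
  rows=[
    [[-0.3,0,0,0,0],[-0.3,0,0,0,0],[-0.3,0,0,0,0],[-0.3,0,0,0,0]],
  ],
)

```text
clock: 38.9
position: [0.6552, -0.2424, 0.0157]
ee_rot: [0.0, 0.991, -0.134, 0.001]
contact_force: [-1.3, 0.7, 6.7]
width: 0.0424
```

Run:
```python
from h import *
rep(); snap('wrist','w38')
```

```text
t 38.9 pos [ 0.6552 -0.2424  0.0157] sh [ 0.1714 -0.3935] yaw -0.268 w 0.0424 F [-1.3  0.7  6.7]
```

View pics/w38.png

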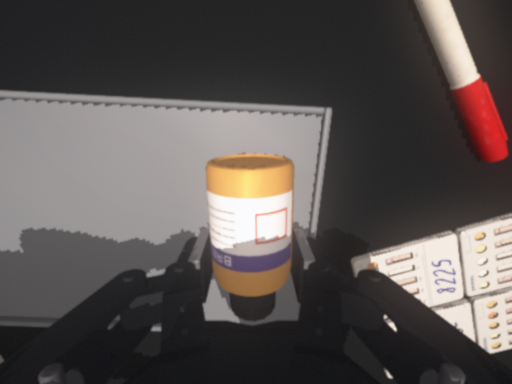

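Call:
carry_out(
  force=40,
  rows=[
    [[-0.3,0,0,0.5,0],[-0.3,0,0,1.5,0],[-0.3,0,0,4,0],[-0.3,0,0,4,0],[-0.3,0,0,4,0],[-0.3,-3,0,0,0.04],[-0.3,-4,1,0,0.04],[-0.3,-3.5,3.2,0,0.04],[-0.3,-3.2,3.7,0,0.04],[-0.3,-2,4,0,0],[-0.3,0,2.4,0,0],[-0.3,0,0,0,0]],
  ],
)

```text
clock: 40.15
position: [0.4963, -0.0963, 0.1549]
ee_rot: [-0.001, 0.999, -0.053, 0.0]
contact_force: [0.7, 0.6, -0.9]
width: 0.0413
```

Run:
```python
from h import *
rep(); snap('wrist','w39')
```

```text
t 40.15 pos [ 0.4963 -0.0963  0.1549] sh [-0.0021 -0.265 ] yaw -0.105 w 0.0413 F [ 0.7  0.6 -0.9]
```

View pics/w39.png

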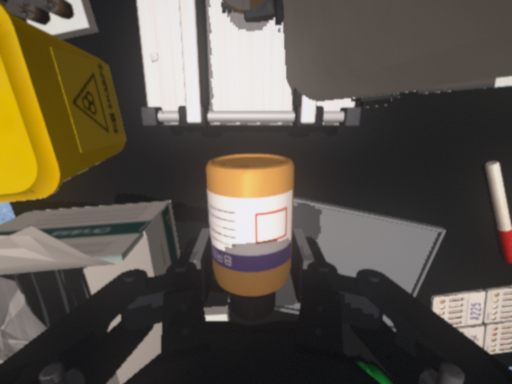

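Call:
carry_out(
  force=20,
  rows=[
    [[-0.3,0.1,-0.2,-4,0],[-0.3,0.1,-0.1,-4,0],[-0.3,0,0,-0.8,0],[-0.3,0.05,0.5,0,0],[-0.3,0.05,0.5,0,0],[-0.3,0.02,0.2,0,0],[-0.3,0.02,0.2,0,0],[-0.3,0.02,0.2,0,0],[-0.3,0,0,0,0]],
  ],
)

```text
clock: 41.1
position: [0.5013, -0.0859, 0.0663]
ee_rot: [0.0, 0.999, -0.054, 0.001]
contact_force: [0.2, -1.0, -1.5]
width: 0.0419
```

Run:
```python
from h import *
rep(); snap('wrist','w40')
```

```text
t 41.1 pos [ 0.5013 -0.0859  0.0663] sh [ 0.0018 -0.2541] yaw -0.107 w 0.0419 F [ 0.2 -1.  -1.5]
```

View pics/w40.png

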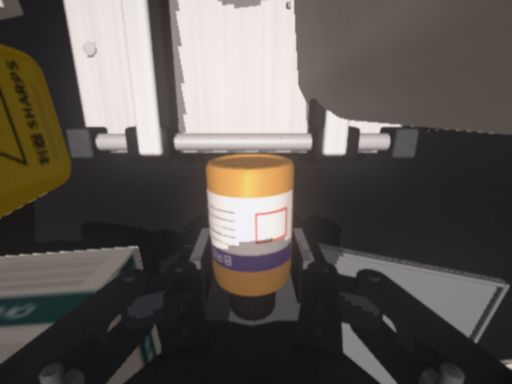

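Call:
carry_out(
  rows=[
    [[-0.3,-0.02,0.2,0,0],[-0.3,-0.02,0.2,0,0],[-0.3,0,0.2,0,0],[-0.3,0,0,0,0]],
  ],
)

```text
clock: 41.55
position: [0.5008, -0.0822, 0.0661]
ee_rot: [0.002, 0.999, -0.053, 0.0]
contact_force: [-2.0, -8.0, -0.5]
width: 0.0422
```

Run:
```python
from h import *
rep()
```

```text
t 41.55 pos [ 0.5008 -0.0822  0.0661] sh [ 0.0009 -0.2505] yaw -0.106 w 0.0422 F [-2.  -8.  -0.5]
```

Call:
carry_out(
  rows=[
    [[-0.3,0.01,0.18,0.38,0],[-0.3,0.02,0.18,0.38,0],[-0.3,0.02,0.23,0.35,0],[-0.3,0.02,0.24,0.34,0],[-0.3,0.03,0.28,0.3,0],[-0.3,0.03,0.28,0.3,0],[-0.3,0,0,0,0]],
  ],
)

```text
clock: 42.25
position: [0.5015, -0.069, 0.0866]
ee_rot: [0.003, 0.999, -0.053, -0.0]
contact_force: [-2.4, -8.3, 2.0]
width: 0.0418
```

Run:
```python
from h import *
rep(); snap('wrist','w41')
```

```text
t 42.25 pos [ 0.5015 -0.069   0.0866] sh [ 2.000e-04 -2.373e-01] yaw -0.105 w 0.0418 F [-2.4 -8.3  2. ]
```

View pics/w41.png

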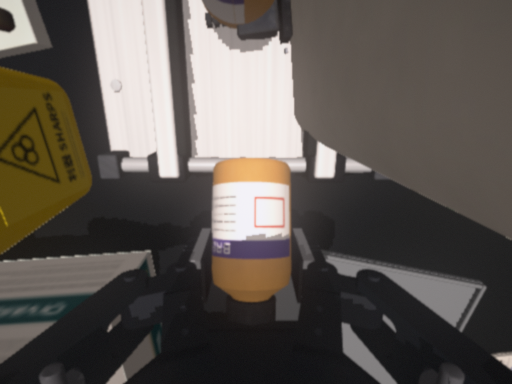

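Call:
carry_out(
  rows=[
    [[-0.3,0.04,0.33,0.2,0],[-0.3,0.04,0.34,0.24,0],[-0.3,0.04,0.37,0.24,0],[-0.3,0,0,0,0]],
  ],
)

```text
clock: 42.7
position: [0.5028, -0.0587, 0.0937]
ee_rot: [0.003, 0.999, -0.053, -0.0]
contact_force: [-2.2, -8.7, 3.0]
width: 0.0423
```

Run:
```python
from h import *
rep(); snap('wrist','w42')
```

```text
t 42.7 pos [ 0.5028 -0.0587  0.0937] sh [ 0.0005 -0.227 ] yaw -0.105 w 0.0423 F [-2.2 -8.7  3. ]
```

View pics/w42.png

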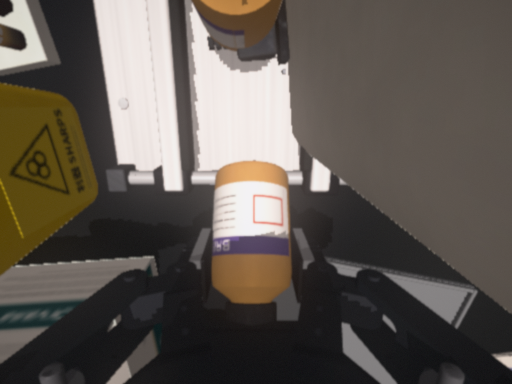

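Call:
carry_out(
  rows=[
    [[-0.3,0.04,0.36,0.21,0],[-0.3,0.04,0.38,0.18,0],[-0.3,0.04,0.4,0.15,0],[-0.3,0.04,0.41,0.12,0],[-0.3,0,0,0,0]],
  ],
)

```text
clock: 43.25
position: [0.5048, -0.0427, 0.1008]
ee_rot: [0.003, 0.999, -0.053, 0.0]
contact_force: [-2.8, -6.9, 5.7]
width: 0.0418
```

Run:
```python
from h import *
rep(); snap('wrist','w43')
```

```text
t 43.25 pos [ 0.5048 -0.0427  0.1008] sh [ 0.0008 -0.2108] yaw -0.106 w 0.0418 F [-2.8 -6.9  5.7]
```

View pics/w43.png

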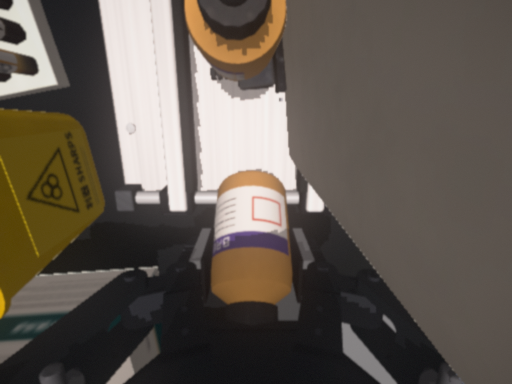

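Call:
carry_out(
  rows=[
    [[-0.3,0.04,0.42,0.08,0],[-0.3,0.04,0.43,0.04,0],[-0.3,0.05,0.43,0.01,0],[-0.3,0.05,0.43,-0.03,0],[-0.3,0.05,0.42,-0.06,0],[-0.3,0,0,0,0]],
  ],
)

```text
clock: 43.9
position: [0.5072, -0.0204, 0.1014]
ee_rot: [0.002, 0.999, -0.053, 0.001]
contact_force: [-3.0, -4.1, 7.0]
width: 0.0417
```

Run:
```python
from h import *
rep(); snap('wrist','w44')
```

```text
t 43.9 pos [ 0.5072 -0.0204  0.1014] sh [ 0.0007 -0.1883] yaw -0.106 w 0.0417 F [-3.  -4.1  7. ]
```

View pics/w44.png

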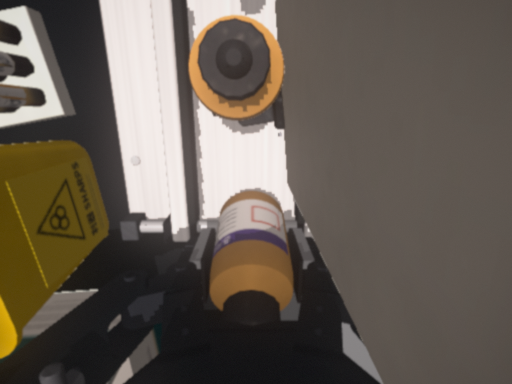

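Call:
carry_out(
  rows=[
    [[-0.3,0.05,0.43,-0.09,0],[-0.3,0.05,0.42,-0.12,0],[-0.3,0.04,0.4,-0.15,0],[-0.3,0.04,0.3,-0.15,0],[-0.3,0,0,0,0]],
  ],
)

```text
clock: 44.45
position: [0.5099, -0.0038, 0.0968]
ee_rot: [0.001, 0.999, -0.054, 0.002]
contact_force: [-1.7, -0.9, 10.6]
width: 0.0416
```

Run:
```python
from h import *
rep(); snap('wrist','w45')
```

```text
t 44.45 pos [ 0.5099 -0.0038  0.0968] sh [ 0.0016 -0.1716] yaw -0.107 w 0.0416 F [-1.7 -0.9 10.6]
```

View pics/w45.png

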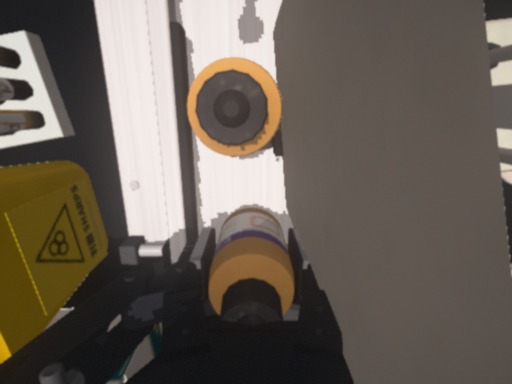

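Call:
carry_out(
  force=40,
  rows=[
    [[-0.3,0,0.2,0.6,0.13],[-0.3,0,0.2,0,0.14],[-0.3,0,0,0,0.145],[-0.3,0,0,0,0.145],[-0.3,0,0,0,0.145],[-0.3,0,0,0,0.145],[-0.3,0,0,0,0.145],[-0.3,0,0,0,0.145],[-0.3,0,0,0,0.145],[-0.3,0,0,0,0.145],[-0.3,0,0,0,0.14],[-0.3,0,0,0,0]],
  ],
)

```text
clock: 45.7
position: [0.5084, 0.0008, 0.1007]
ee_rot: [-0.001, 0.745, 0.667, -0.0]
contact_force: [-1.3, 0.8, -0.5]
width: 0.0416
```

Run:
```python
from h import *
rep(); snap('wrist','w46')
```

```text
t 45.7 pos [0.5084 0.0008 0.1007] sh [-0.0003 -0.1672] yaw 1.462 w 0.0416 F [-1.3  0.8 -0.5]
```

View pics/w46.png

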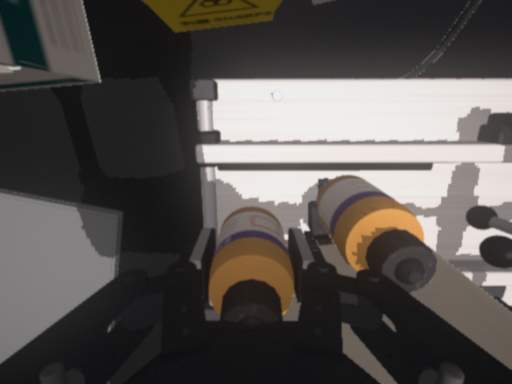

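Call:
carry_out(
  force=20,
  rows=[
    [[-0.3,0,0.1,-0.7,0],[-0.3,0,0,-0.4,0],[-0.3,0,0,-0.3,0],[-0.3,0,0,-0.2,0],[-0.3,0,0,0,0]],
  ],
)

```text
clock: 46.25
position: [0.5084, 0.0016, 0.0844]
ee_rot: [-0.0, 0.745, 0.667, -0.0]
contact_force: [-0.5, 1.6, -0.8]
width: 0.0415
```

Call:
carry_out(
  rows=[
    [[-0.3,0,0,-0.2,0],[-0.3,0,0,-0.2,0],[-0.3,0,0,0,0]],
  ],
)

```text
clock: 46.55
position: [0.5092, 0.0014, 0.0833]
ee_rot: [0.001, 0.744, 0.668, 0.001]
contact_force: [-5.2, 0.3, 14.6]
width: 0.0419
```

Call:
carry_out(
  rows=[
    [[-0.3,0,0,-0.15,0],[-0.3,0,0,0,0]],
  ],
)

```text
clock: 46.75
position: [0.5094, 0.0014, 0.0832]
ee_rot: [0.001, 0.744, 0.668, 0.001]
contact_force: [-8.2, 1.2, 25.0]
width: 0.0418
```

Call:
carry_out(
  rows=[
    [[0.1,0,0,0.1,0],[0.2,0,0,0.1,0],[0.2,0,0,0,0],[0.2,0,0,0,0]],
  ],
)

```text
clock: 47.15
position: [0.5089, 0.0015, 0.0812]
ee_rot: [-0.0, 0.745, 0.668, -0.0]
contact_force: [-0.6, 0.3, -0.5]
width: 0.0511
```

Run:
```python
from h import *
rep(); snap('wrist','w47')
```

```text
t 47.15 pos [0.5089 0.0015 0.0812] sh [ 1.000e-04 -1.665e-01] yaw 1.462 w 0.0511 F [-0.6  0.3 -0.5]
```

View pics/w47.png

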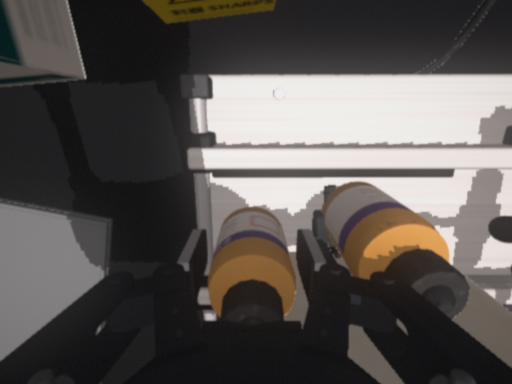

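Standing; retreat straight up and check all four.

Call:
carry_out(
  rows=[
    [[0.2,0,0,1,0],[0.2,0,0,2,0],[0.2,0,0,4,0],[0.2,0,0,4,0],[0.2,0,0,4,0],[0.2,0,2,4,0],[0.2,0.2,4,4,0],[0.2,0.5,4,4,0],[0.2,0.5,4,0,0],[0.2,0,0,0,0],[0.2,0,0,0,0],[0.2,0,0,0,0]],
  ],
)

```text
clock: 48.4
position: [0.5195, 0.1314, 0.3416]
ee_rot: [-0.0, 0.745, 0.667, -0.001]
contact_force: [-0.1, 0.3, 0.5]
width: 0.0511
```

Run:
```python
from h import *
rep(); snap('wrist','w48'); crop('wrist','w48c',100,70,420,260,2.5)
```

```text
t 48.4 pos [0.5195 0.1314 0.3416] sh [-0.0031 -0.0362] yaw 1.462 w 0.0511 F [-0.1  0.3  0.5]
```

View pics/w48.png

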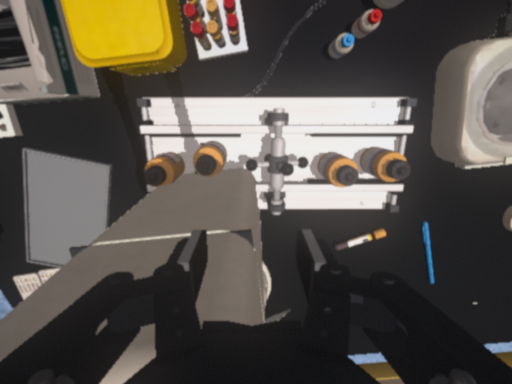

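View pics/w48c.png

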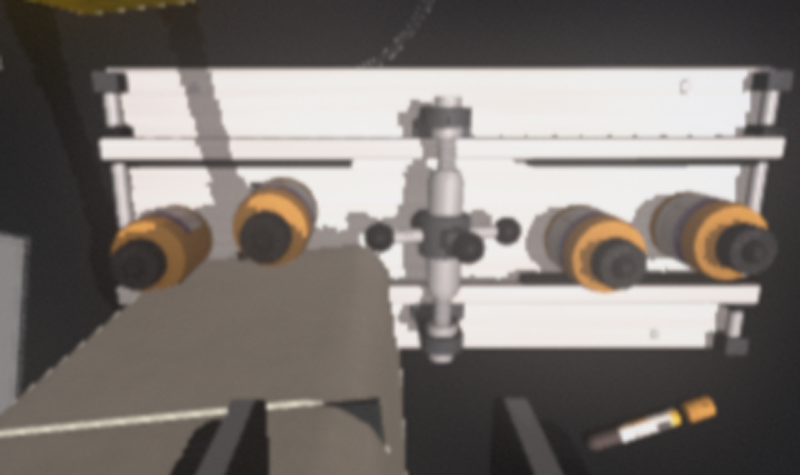

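Run:
```python
from h import *
p=snap('wrist'); f=lambda c:(c[0]/2.5+100,c[1]/2.5+70)
for n,c,z in [('C',(135,265),.144),('S',(267,238),.144),('B',(621,264),.144),('A',(748,250),.144),('ballL',(507,231),.108),('ballR',(379,236),.108),('ballU',(468,247),.146),('hub',(440,235),.118)]:
    X=onz(p,f(c),z); print(n,sh(X).round(4))
t=snap('top'); im=np.asarray(t['image'])
cv2.imwrite('pics/t48.png',cv2.cvtColor(cv2.resize(im[150:240,140:360],None,fx=3.6,fy=3.6,interpolation=cv2.INTER_CUBIC),cv2.COLOR_RGB2BGR))
```

```text
C [ 0.0082 -0.1631]
S [-0.0059 -0.0937]
B [0.0083 0.0897]
A [0.0011 0.1545]
ballL [-0.0022  0.0365]
ballR [ 0.0005 -0.0361]
ballU [-0.0014  0.0096]
hub [-0.002  -0.0023]
```

View pics/t48.png

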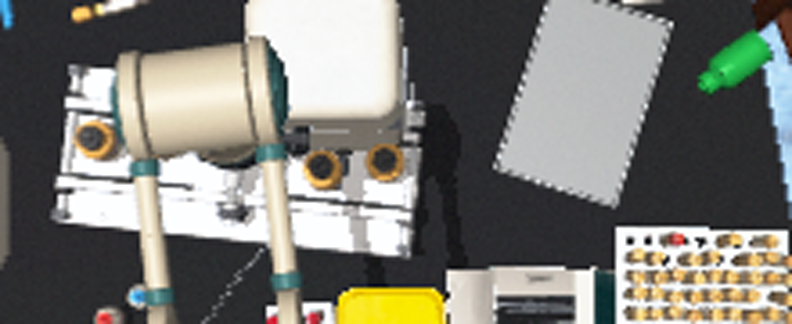

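Call:
carry_out(
  force=40,
  rows=[
    [[-1,0.1,0.6,0,-0.145],[-1,0.1,0.6,0,-0.145],[-1,0.1,0.6,0,-0.145],[-1,0.1,0.6,0,-0.145],[-1,0.1,0.6,0,-0.145],[-1,0.1,0.6,0,-0.145],[-1,0.1,0.6,-1,-0.145],[-1,0.1,0.6,-2,-0.145],[-1,0.1,0.6,-3,-0.145],[-1,0.1,0.6,-4,-0.145],[-1,0.05,0.9,-4,-0.118],[-1,0,0,0,0]],
  ],
)

```text
clock: 49.8
position: [0.5265, 0.2001, 0.1965]
ee_rot: [0.002, 0.999, -0.053, -0.006]
contact_force: [-0.5, -0.4, -0.6]
width: 0.0002
```

Run:
```python
from h import *
rep(); snap('wrist','w49')
```

```text
t 49.8 pos [0.5265 0.2001 0.1965] sh [-0.0034  0.0329] yaw -0.106 w 0.0002 F [-0.5 -0.4 -0.6]
```

View pics/w49.png

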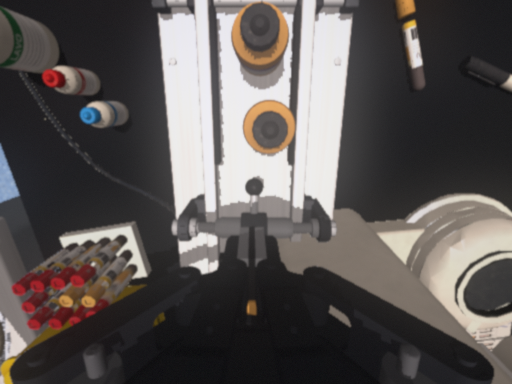

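Call:
carry_out(
  rows=[
    [[-1,0.15,0.1,-3,0],[-1,0.15,0,-3,0],[-1,0,0,0,0],[-1,-0.05,-0.5,0,0],[-1,-0.05,-0.5,0,0],[-1,0,0,0,0]],
  ],
)

```text
clock: 50.45
position: [0.5343, 0.1923, 0.1447]
ee_rot: [-0.001, 0.999, -0.053, 0.003]
contact_force: [0.9, 1.4, 2.6]
width: -0.0
```

Run:
```python
from h import *
rep(); snap('wrist','w50')
```

```text
t 50.45 pos [0.5343 0.1923 0.1447] sh [0.0052 0.026 ] yaw -0.107 w -0.0 F [0.9 1.4 2.6]
```

View pics/w50.png

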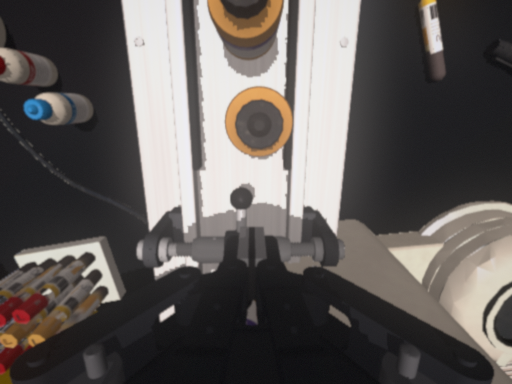

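Call:
carry_out(
  rows=[
    [[-1,-0.45,0.4,0,0],[-1,0,0,-0.8,0],[-1,0,0,0,0],[-1,-0.05,-0.5,0,0],[-1,-0.05,-0.5,0,0],[-1,0,0,0,0]],
  ],
)

```text
clock: 51.1
position: [0.5268, 0.1864, 0.1343]
ee_rot: [-0.001, 0.999, -0.053, -0.0]
contact_force: [-0.9, 2.3, 1.4]
width: -0.0001
```

Run:
```python
from h import *
rep()
```

```text
t 51.1 pos [0.5268 0.1864 0.1343] sh [-0.0016  0.0194] yaw -0.107 w -0.0001 F [-0.9  2.3  1.4]
```

Call:
carry_out(
  rows=[
    [[-1,-0.05,-0.5,0.1,0],[-1,-0.05,-0.5,0.05,0],[-1,-0.05,-0.46,0,0],[-1,-0.05,-0.46,0,0],[-1,-0.04,-0.4,0,0],[-1,-0.04,-0.4,0,0],[-1,0,0,0,0]],
  ],
)

```text
clock: 51.8
position: [0.5245, 0.1585, 0.1351]
ee_rot: [-0.0, 0.999, -0.053, 0.0]
contact_force: [0.2, 3.3, -0.2]
width: -0.0002
```

Run:
```python
from h import *
rep();  snap('wrist','w51')
```

```text
t 51.8 pos [0.5245 0.1585 0.1351] sh [-0.001  -0.0086] yaw -0.107 w -0.0002 F [ 0.2  3.3 -0.2]
```

View pics/w51.png

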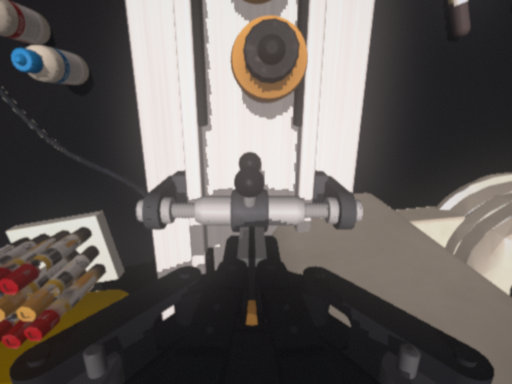

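Call:
carry_out(
  rows=[
    [[-1,-0.04,-0.37,-0.2,0],[-1,-0.04,-0.37,-0.25,0],[-1,-0.05,-0.45,-0.33,0],[-1,-0.05,-0.45,-0.33,0],[-1,-0.04,-0.4,-0.45,0],[-1,-0.04,-0.4,-0.45,0],[-1,-0.02,-0.2,-0.5,0],[-1,-0.02,-0.2,-0.5,0],[-1,0,0,0,0]],
  ],
)

```text
clock: 52.75
position: [0.5211, 0.1296, 0.1047]
ee_rot: [0.001, 0.999, -0.053, -0.0]
contact_force: [0.6, -0.4, 0.7]
width: 0.0
```

Run:
```python
from h import *
rep();  snap('wrist','w52')
```

```text
t 52.75 pos [0.5211 0.1296 0.1047] sh [-0.0013 -0.0377] yaw -0.106 w 0.0 F [ 0.6 -0.4  0.7]
```

View pics/w52.png

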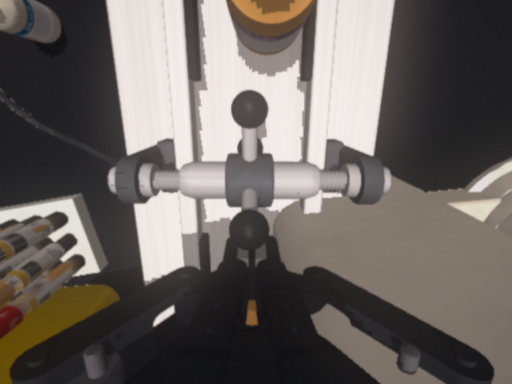

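```bash
cat >> h.py <<'E'
def onx(p,uv,xs=0.0):
    e,d=ray(p,uv); n=np.r_[XH,0]; t=(xs-(e[:2]-SO)@XH)/(d@n); X=e+t*d; return sh(X)[1],X[2]
E
python3 - <<'E'
from h import *
p=snap('wrist'); f=0
for uv in [(249.5,108),(248,229)]:
    # plane nearly contains rays -> use circle radius 38 about axis in y-z: intersect ray (y,z) with circle
    e,d=ray(p,uv); y0=sh(e)[1]; z0=e[2]; dy=d[:2]@YH; dz=d[2]
    # (y0+t dy)^2+(z0-.108+t dz)^2=.038^2
    a=dy*dy+dz*dz; b=2*(y0*dy+(z0-.108)*dz); c=y0**2+(z0-.108)**2-.038**2
    D=b*b-4*a*c
    for t in ([(-b-np.sqrt(D))/(2*a),(-b+np.sqrt(D))/(2*a)] if D>0 else [-b/2/a]):
        y=y0+t*dy; z=z0+t*dz; print(uv,'y %.4f z %.4f phi %.1f'%(y,z,np.degrees(np.arctan2(-y,z-.108))))
E
```

```text
(249.5, 108) y 0.0370 z 0.1165 phi -77.1
(249.5, 108) y 0.0370 z 0.0992 phi -103.3
(248, 229) y -0.0117 z 0.1442 phi 17.9
(248, 229) y -0.0354 z 0.0941 phi 111.4
```

Call:
carry_out(
  rows=[
    [[-1,0,0,3.3,0],[-1,0,0,3.3,0],[-1,0.3,2.7,0,0],[-1,0.3,2.7,0,0],[-1,0,0,-3.4,0],[-1,0,0,0,0],[-1,-0.06,-0.6,0,0],[-1,-0.05,-0.5,0,0],[-1,-0.05,-0.46,0,0],[-1,-0.05,-0.46,0,0],[-1,-0.04,-0.4,0,0],[-1,0,0,0,0]],
  ],
)

```text
clock: 54.05
position: [0.5255, 0.16, 0.1385]
ee_rot: [-0.001, 0.999, -0.054, 0.001]
contact_force: [0.7, 3.2, -0.8]
width: 0.0001
```

Run:
```python
from h import *
rep()
```

```text
t 54.05 pos [0.5255 0.16   0.1385] sh [-0.0002 -0.0071] yaw -0.107 w 0.0001 F [ 0.7  3.2 -0.8]
```

Call:
carry_out(
  rows=[
    [[-1,-0.04,-0.37,-0.35,0],[-1,-0.04,-0.37,-0.35,0],[-1,-0.05,-0.45,-0.35,0],[-1,-0.05,-0.45,-0.35,0],[-1,-0.04,-0.4,-0.5,0],[-1,-0.04,-0.4,-0.5,0],[-1,-0.02,-0.25,-0.5,0],[-1,-0.02,-0.25,-0.5,0],[-1,0,0,0,0]],
  ],
)

```text
clock: 54.95
position: [0.5213, 0.13, 0.1025]
ee_rot: [0.001, 0.999, -0.053, -0.001]
contact_force: [0.8, 0.7, -0.6]
width: 0.0001
```

```bash
cat >> h.py <<'E'
def phis(p,uv):
    e,d=ray(p,uv); y0=sh(e)[1]; z0=e[2]; dy=d[:2]@YH; dz=d[2]
    a=dy*dy+dz*dz; b=2*(y0*dy+(z0-.108)*dz); c=y0**2+(z0-.108)**2-.038**2; D=b*b-4*a*c
    return [round(float(np.degrees(np.arctan2(-(y0+t*dy),z0+t*dz-.108))),1) for t in ([(-b-np.sqrt(D))/(2*a),(-b+np.sqrt(D))/(2*a)] if D>0 else [-b/2/a])]
E
python3 - <<'E'
from h import *
rep();  snap('wrist','w53')
E
```

```text
t 54.95 pos [0.5213 0.13   0.1025] sh [-0.0012 -0.0373] yaw -0.106 w 0.0001 F [ 0.8  0.7 -0.6]
```

View pics/w53.png

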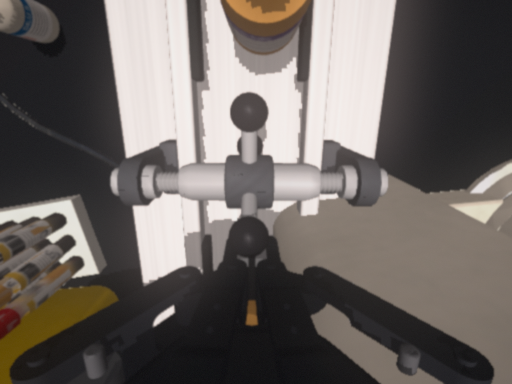

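Call:
carry_out(
  rows=[
    [[-1,0,0,3.3,0],[-1,0,0,3.3,0],[-1,0.3,2.7,0,0],[-1,0.3,2.7,0,0],[-1,0,0,-3.4,0],[-1,0,0,0,0],[-1,-0.06,-0.6,0,0],[-1,-0.05,-0.5,0,0],[-1,-0.05,-0.46,0,0],[-1,-0.05,-0.46,0,0],[-1,-0.04,-0.4,0,0],[-1,0,0,0,0]],
  ],
)

```text
clock: 56.2
position: [0.526, 0.161, 0.1362]
ee_rot: [-0.001, 0.999, -0.054, 0.001]
contact_force: [1.4, 4.9, -1.9]
width: -0.0002
```

Call:
carry_out(
  rows=[
    [[-1,-0.04,-0.37,-0.25,0],[-1,-0.04,-0.37,-0.3,0],[-1,-0.05,-0.45,-0.35,0],[-1,-0.05,-0.45,-0.35,0],[-1,-0.04,-0.4,-0.5,0],[-1,-0.04,-0.4,-0.5,0],[-1,-0.02,-0.25,-0.5,0],[-1,-0.02,-0.25,-0.5,0],[-1,0,0,0,0]],
  ],
)

```text
clock: 57.1
position: [0.5224, 0.1304, 0.1026]
ee_rot: [0.001, 0.999, -0.053, 0.0]
contact_force: [1.0, 0.9, 1.5]
width: 0.0005
```

Run:
```python
from h import *
rep();  snap('wrist','w54')
```

```text
t 57.1 pos [0.5224 0.1304 0.1026] sh [-0.0001 -0.0368] yaw -0.106 w 0.0005 F [1.  0.9 1.5]
```

View pics/w54.png

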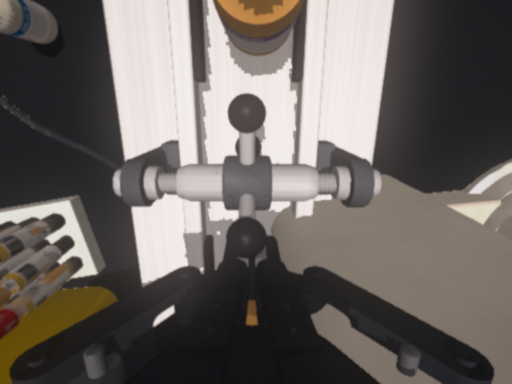

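Call:
carry_out(
  rows=[
    [[-1,0,0,3.3,0],[-1,0,0,3.3,0],[-1,0.25,2.7,0,0],[-1,0.25,2.7,0,0],[-1,0,0,-3.4,0],[-1,0,0,0,0],[-1,-0.06,-0.6,0,0],[-1,-0.05,-0.5,0,0],[-1,-0.05,-0.46,0,0],[-1,-0.05,-0.46,0,0],[-1,-0.04,-0.4,0,0],[-1,0,0,0,0]],
  ],
)

```text
clock: 58.35
position: [0.5255, 0.1615, 0.1355]
ee_rot: [-0.001, 0.999, -0.054, 0.001]
contact_force: [1.0, 4.6, -2.1]
width: -0.0001
```

Call:
carry_out(
  rows=[
    [[-1,-0.04,-0.37,-0.25,0],[-1,-0.04,-0.37,-0.3,0],[-1,-0.05,-0.45,-0.35,0],[-1,-0.05,-0.45,-0.35,0],[-1,-0.04,-0.4,-0.5,0],[-1,-0.04,-0.4,-0.5,0],[-1,-0.02,-0.25,-0.5,0],[-1,-0.02,-0.25,-0.5,0],[-1,0,0,0,0]],
  ],
)

```text
clock: 59.25
position: [0.5223, 0.1309, 0.1025]
ee_rot: [0.0, 0.999, -0.053, 0.001]
contact_force: [1.2, 0.2, 3.2]
width: 0.0002
```

Run:
```python
from h import *
rep();  snap('wrist','w55')
```

```text
t 59.25 pos [0.5223 0.1309 0.1025] sh [-0.0002 -0.0363] yaw -0.106 w 0.0002 F [1.2 0.2 3.2]
```

View pics/w55.png

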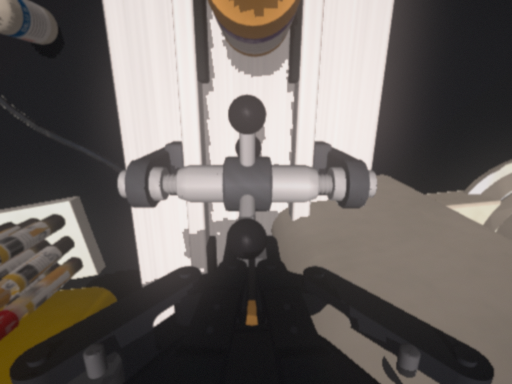

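Call:
carry_out(
  rows=[
    [[-1,0,0,3.3,0],[-1,0,0,3.3,0],[-1,0.25,2.7,0,0],[-1,0.25,2.7,0,0],[-1,0,0,-3.4,0],[-1,0,0,0,0],[-1,-0.06,-0.6,0,0],[-1,-0.05,-0.5,0,0],[-1,-0.05,-0.46,0,0],[-1,-0.05,-0.46,0,0],[-1,-0.04,-0.4,0,0],[-1,0,0,0,0]],
  ],
)

```text
clock: 60.5
position: [0.5249, 0.1621, 0.1349]
ee_rot: [-0.002, 0.999, -0.054, 0.001]
contact_force: [2.1, 5.2, -3.2]
width: 0.0
```

Call:
carry_out(
  rows=[
    [[-1,-0.04,-0.37,-0.25,0],[-1,-0.04,-0.37,-0.3,0],[-1,-0.05,-0.45,-0.35,0],[-1,-0.05,-0.45,-0.35,0],[-1,-0.04,-0.4,-0.5,0],[-1,-0.04,-0.4,-0.5,0],[-1,-0.02,-0.25,-0.5,0],[-1,-0.02,-0.25,-0.5,0],[-1,0,0,0,0]],
  ],
)

```text
clock: 61.4
position: [0.522, 0.1313, 0.1022]
ee_rot: [0.0, 0.999, -0.053, 0.001]
contact_force: [2.1, 1.5, 2.6]
width: 0.0
```

Run:
```python
from h import *
rep();  snap('wrist','w56')
```

```text
t 61.4 pos [0.522  0.1313 0.1022] sh [-0.0006 -0.0359] yaw -0.106 w 0.0 F [2.1 1.5 2.6]
```

View pics/w56.png

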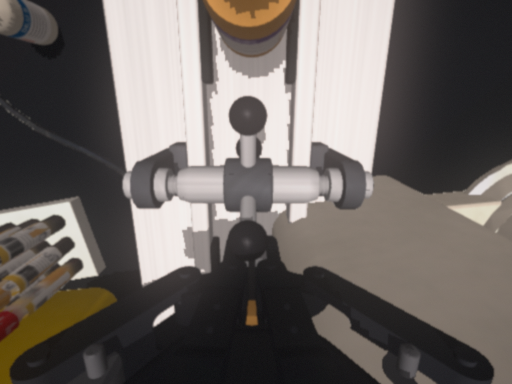

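Call:
carry_out(
  rows=[
    [[-1,0,0,3.3,0],[-1,0,0,3.3,0],[-1,0.25,2.7,0,0],[-1,0.25,2.7,0,0],[-1,0,0,-3.4,0],[-1,0,0,0,0],[-1,-0.06,-0.6,0,0],[-1,-0.05,-0.5,0,0],[-1,-0.05,-0.46,0,0],[-1,-0.05,-0.46,0,0],[-1,-0.04,-0.4,0,0],[-1,0,0,0,0]],
  ],
)

```text
clock: 62.65
position: [0.5241, 0.1626, 0.1343]
ee_rot: [-0.002, 0.999, -0.054, 0.001]
contact_force: [1.1, 5.0, -2.7]
width: 0.0
```

Run:
```python
from h import *
rep();  snap('wrist','w57')
```

```text
t 62.65 pos [0.5241 0.1626 0.1343] sh [-0.0018 -0.0046] yaw -0.108 w 0.0 F [ 1.1  5.  -2.7]
```

View pics/w57.png

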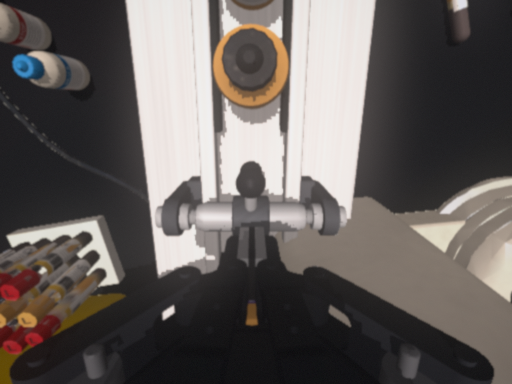

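Call:
carry_out(
  rows=[
    [[-1,-0.04,-0.37,-0.25,0],[-1,-0.04,-0.37,-0.3,0],[-1,-0.05,-0.45,-0.35,0],[-1,-0.05,-0.45,-0.35,0],[-1,0,0,0,0]],
  ],
)

```text
clock: 63.2
position: [0.5227, 0.147, 0.1222]
ee_rot: [-0.002, 0.999, -0.054, 0.001]
contact_force: [0.7, 5.9, 1.6]
width: 0.0002
```

Run:
```python
from h import *
rep();  snap('wrist','w58')
```

```text
t 63.2 pos [0.5227 0.147  0.1222] sh [-0.0015 -0.0203] yaw -0.108 w 0.0002 F [0.7 5.9 1.6]
```

View pics/w58.png

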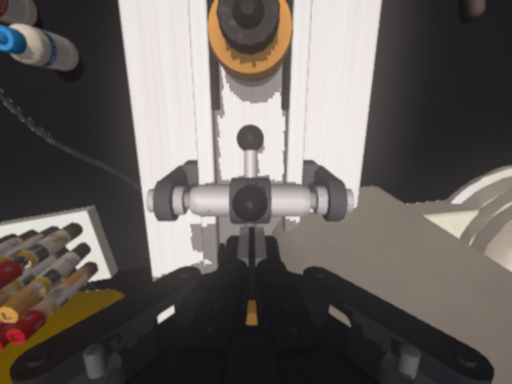

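Run:
```python
from h import *
p=snap('wrist'); print(phis(p,(251,204)),phis(p,(250,138)))
```

```text
[-15.8, 156.3] [-87.3, -104.5]
```

Call:
carry_out(
  rows=[
    [[-1,-0.04,-0.4,-0.5,0],[-1,-0.04,-0.4,-0.5,0],[-1,0,0,0,0]],
  ],
)

```text
clock: 63.6
position: [0.5232, 0.1446, 0.1187]
ee_rot: [-0.008, 0.998, -0.056, 0.004]
contact_force: [-8.1, 19.2, 33.0]
width: -0.0001
```

Run:
```python
from h import *
rep();  snap('wrist','w59')
```

```text
t 63.6 pos [0.5232 0.1446 0.1187] sh [-0.0008 -0.0226] yaw -0.112 w -0.0001 F [-8.1 19.2 33. ]
```

View pics/w59.png

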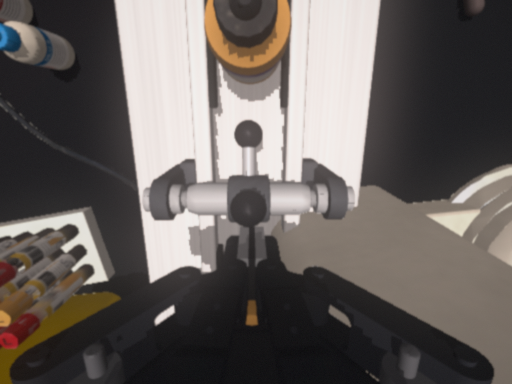

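Call:
carry_out(
  rows=[
    [[-1,0.04,0.3,0.7,0],[-1,0.04,0.4,1,0],[-1,0,0,3,0],[-1,0,0,4,0],[-1,0,0,4,0],[-1,0,0,4,0],[-1,0,0,4,0],[-1,0,0,4,0],[-1,0,0,0,0],[-1,0,0,0,0]],
  ],
)

```text
clock: 64.65
position: [0.5221, 0.1435, 0.3594]
ee_rot: [0.0, 0.999, -0.054, 0.001]
contact_force: [-0.3, 0.0, -0.9]
width: 0.0002
```

Run:
```python
from h import *
rep();  snap('wrist','w60')
```

```text
t 64.65 pos [0.5221 0.1435 0.3594] sh [-0.0018 -0.0238] yaw -0.107 w 0.0002 F [-0.3  0.  -0.9]
```

View pics/w60.png

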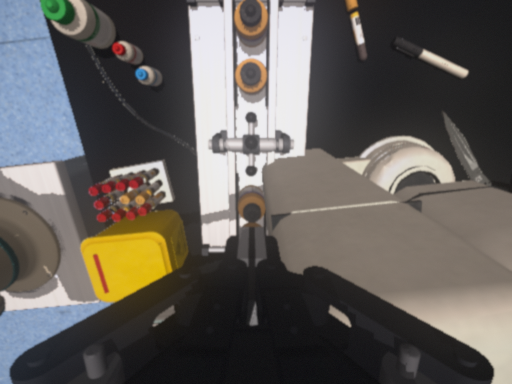

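Call:
carry_out(
  rows=[
    [[-1,0,0,0,0.145],[-1,0,0,0,0.145],[-1,0,0,0,0.145],[-1,0,0,0,0.145],[-1,0,0,0,0.145],[-1,0,0,0,0.145],[-1,0,0,0,0.145],[-1,0,0,0,0.145],[-1,0,0,0,0.145],[-1,0,0,0,0.145],[-1,0,0,0,0.12],[-1,0,0,0,0]],
  ],
)

```text
clock: 65.9
position: [0.521, 0.144, 0.3563]
ee_rot: [-0.001, 0.744, 0.668, -0.002]
contact_force: [-0.1, 0.3, 0.4]
width: -0.0001
```

Run:
```python
from h import *
rep();  crop('wrist','w61c',100,70,420,260,2.5); crop('scene','s61',130,90,360,260,3.4)
```

```text
t 65.9 pos [0.521  0.144  0.3563] sh [-0.0029 -0.0235] yaw 1.463 w -0.0001 F [-0.1  0.3  0.4]
```

View pics/w61c.png

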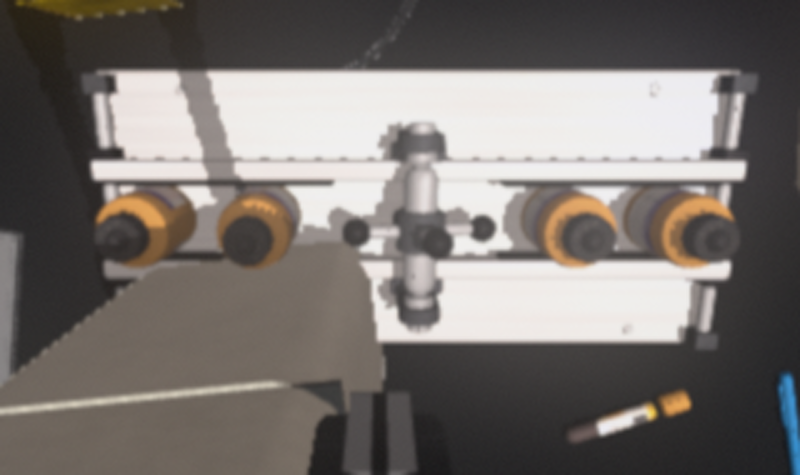

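View pics/s61.png

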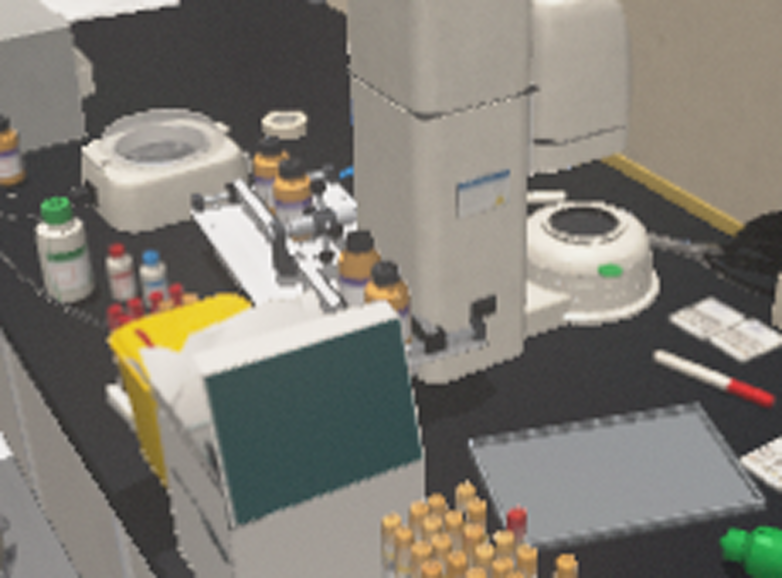

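Run:
```python
from h import *
p=snap('wrist'); f=lambda c:(c[0]/2.5+100,c[1]/2.5+70)
for n,c,z in [('C',(122,236),.144),('S',(247,241),.144),('B',(588,238),.144),('A',(714,239),.144),('ballL',(483,228),.108),('ballR',(357,232),.108),('ballU',(437,242),.146),('fin',(600,183),.078),('bwhite',(600,262),.078)]:
    X=onz(p,f(c),z); print(n,sh(X).round(4))
```

```text
C [-0.0042 -0.161 ]
S [-0.0013 -0.094 ]
B [-0.0025  0.0893]
A [-0.0018  0.157 ]
ballL [-0.0013  0.0383]
ballR [ 0.0009 -0.0359]
ballU [-0.0009  0.0081]
fin [-0.0238  0.1144]
bwhite [0.0267 0.1191]
```

Run:
```python
from h import *
print(manip.sign_off())
```

```text
the job is handed in; nothing more can be done
None
```

I stood all three tipped bottles upright in the clamp lane and turned the turnbuckle clockwise to its stop, then handed the job in at about 66 s. The interface gave no verdict.

- **Bottles:** I tipped each one upright against the lane's right guide rod. Two went into the left bay and one into the right bay beside the bottle already there. My first tip-up attempt slipped over the rod, so I repeated that bottle. Nothing fell or was dropped.
- **Clamping:** The turnbuckle took seven pushes on its balls. On the last push the force rose sharply to about 39 N on the fingers, then I backed off. The upper arm then stood about 12° before vertical, where the 10.8 rad stop should leave it. The gap between the bars measured about 45 mm, against 44 mm for a bottle.
- **Last camera check:** All four bottles looked upright.

| Bottle | Along the lane (mm) | Off centre (mm) |
|---|---|---|
| Placed first (left bay) | +157 | -1.8 |
| Placed second (left bay) | +89 | -2.5 |
| Already there (right bay) | -94 | -1.3 |
| Placed third (right bay) | -161 | -4.2 |

The off-centre limit is 6 mm, so the third bottle is closest to it, and my camera measurements are only good to about 2 mm. None of the arm's moves came near the bystander items, and they look to be where they started in the pictures, but I did not measure them.

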